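# Load the torch and shine it into the parts bin

### The job

The torch stands head down in its holder with its tail end open: drop in the battery that fits (the slimmer one), then push the tail cap home in the open end. Then draw the torch out of its holder by its barrel, tip it over to lean about half-way between upright and level, cap end up, with its head aimed at the middle of the open parts bin, and finish while still holding it like that, its head well clear above the bin, with the battery and cap still in place. Leave the fat battery, the tape roll and the spray can where they stand.

Things in the scene. Friction and masses are not known exactly. Their poses are not given: they have to be found in the camera images.
- torch_mouth (a point): Centre of the torch's open tail end (start: about 155 mm above the bench). The torch is a straight aluminium barrel, 38 mm outside diameter, with a dark head 52 mm in diameter and 45 mm long, then a 44 mm collar up to 57 mm from the lens; 145 mm long in all, about 0.3 kg. It is loose and stands head down in the holder, mouth up. z points out of the mouth along the torch's axis, away from the head. The bore is 31 mm wide and 85 mm deep.
- torch_lens (a point): Centre of the torch's lens, the flat face of the head, 145 mm from the mouth along the axis; the torch shines along minus z of this frame (same axes as torch_mouth).
- torch: The torch itself; origin and axes as torch_lens.
- holder: Grey block 96 x 96 x 60 mm, fixed to the bench, with a 55 mm round socket 50 mm deep in its top centre that holds the torch's head. Origin: centre of its underside; z up.
- cell_mid (a point): Centre (half-way up) of the slim battery that fits the torch: grey cylinder 26 mm in diameter, 65 mm tall, small steel button on top, standing upright loose on the bench, about 90 g. It falls freely down the torch's bore; fully in, its top is 20 mm below the mouth. It may stand to the left or the right of the fat battery.
- cell: The slim battery; origin at the centre of its underside, z up along its axis.
- cap_mid (a point): Centre (half-way up) of the tail cap, 30 mm tall, 35 g, standing loose on the bench plug down: the lower 14 mm is a plug 26 mm in diameter, tapering to 21 mm at its end; the upper 16 mm is a rim 34 mm in diameter. Home, the rim lies on the end of the barrel. A loose fit with no catch: lift the torch by the barrel, not the cap. Held by the top of its rim, the fingers stay above the barrel.
- cap: The tail cap; origin at the centre of its underside, z up.
- bin_mouth (a point): Middle of the open top of the black parts bin, which is fixed to the bench: 110 x 150 x 60 mm (x, y, z of this frame), walls 3 mm, brass fittings inside; this point is 60 mm above the bench. The torch is to be aimed at it.
- bin: The parts bin; origin at the centre of its underside.
- fat_cell_mid (a point): Centre of the fat battery, 39 mm in diameter, 61 mm tall, too fat for the torch, standing loose on the bench. To be left alone.
- tape_mid (a point): Centre of the loose cardboard-coloured tape roll, 100 mm in diameter, 36 mm high, lying flat. To be left alone.
- can_mid (a point): Centre of the loose spray can, 54 mm in diameter, 150 mm tall, standing. To be left alone.

How it is judged:
By the outcome, as a careful person would: the job done as asked, in the order asked, and still so for the second after the job is handed in, while the arm keeps its last pose, push and grip.
It also fails if it takes over 67 s, if anything falls off the work surface, if the arm or the gripper's body presses on something with over 40 N, if the wrist force passes 120 N, or if a joint passes its speed limit or range.

### The arm

A 6-joint arm with a two-finger parallel gripper is mounted at the origin on the work surface. World frame = base frame: x ahead of the robot, y to its left, z up, the work surface at z = 0. Lengths are in m, angles in rad, forces in N, time in s.
With the tool pointing down it reaches from about 0.325 to 0.85 m from the base axis. Payload 15.5 kg.
Tool frame: the origin (TCP) lies on the centre line of the jaws, within the pads' length; the fingertips stand 11 mm ahead of it and the grasp point (between the pads) lies 8 mm behind it (robot.nose_length is the distance from the TCP to the fingertips, in m); y points along the fingers, z is the direction in which the jaws open and shut, and the axes are right-handed (so a half turn about y gives the same grasp; the last joint's range is limited). The gripper opens to 91 mm and grips with 3 to 60 N. Pads are 32 mm wide; open, the fingers measure 118 mm over their backs; the gripper's body (76 mm by 178 mm) begins 60 mm behind the grasp point.
Start: joints at [-1.286, 0.494, 1.345, -0, 1.302, -0.096], TCP at [0.232, -0.58, 0.225] pointing down, gripper open.
Joint ranges: [-2.91, 2.91], [-0.82, 2.16], [0.22, 2.67], [-1.22, 4.37], [0.12, 2.79], [-3.08, 3.08]. Speed limits (rad/s): [1.89, 1.89, 2.57, 3.01, 3.01, 3.01].

### API

Orientations are given as [roll, pitch, yaw] about the fixed x, y, z axes, in that order (R = Rz(yaw) Ry(pitch) Rx(roll)).
In Python, from workcell import get_state, viewer, robot gives the robot as it stands.
- The arm moves only by the tool apply_moves, never from a script. Its arguments are lists of equal length, an entry for each row: "linear": the shift along the tool's x, y, z in cm, a list of three; "spin": the turn about the tool's y in degrees. In form: {"linear": [[tx, ty, tz], ...], "spin": [spin, ...]}. A call has 1 to 12 rows; each row is the pose to reach, as a shift and turn from the pose commanded when the call began, along the tool's axes at that moment; what a row does not reach only later rows make up. A row lasts 1/10 s, in which the tool goes at most 50 mm and 8.59 degrees, less where a joint would pass 70% of its speed; a pose out of reach is approached as far as the arm can. A call with a gripper value outside its range is refused whole. "grip" is the closure, from 0 (fully open) to 1 (shut), set as the call begins (left out, the last holds). The fingers move at their own pace and stop on an object; "force" is the grip in N (left out, the last holds). Time passes only in rows, so rows that repeat a pose let the fingers close. It gives the time, the measured TCP pose, the force and the opening at its end, in the units of the state.
- get_state(): the state, without advancing time (a new reading comes with each control period).
- viewer.grab_frame(name): name is "scene" or "side" or "wrist"; returns a dict with "frame" (384x512x3 uint8, blue, green, red), "fx", "fy", "cx", "cy" (pixels), "eye" and "attitude" of the camera in the world; the wrist camera has in their place "tool_from_camera" (4x4, takes a point from camera to tool coordinates, whose origin is the TCP and whose axes are the tool frame's). Camera axes: x right, y up, looking along -z (the intrinsics and any distortion apply to the point x, -y, -z); pixel columns grow to the right and rows downward; lengths in m; the calibration is good to about 2 mm. A picture is of the moment at which its call begins: read the wrist's pose just before it. There is no depth.
- robot.hand_in(): hands the job in, once; it reports no verdict.
The state is a dict: "t": time; "joint_positions": joint angles; "dq": joint speeds; "effort": joint torques, N m; "tool_pos": TCP position; "ee_rot": TCP orientation; "wrist_force": force on the tool from outside, world axes, zero at the start; "wrist_torque": the same for the moment, N m; "grip_width": finger opening in m.
Only numpy, scipy, OpenCV 4.12 (cv2) and the standard library are available. Lean on these libraries where they do the work, as an engineer would, in place of code of your own. Each camera call takes 0.05 s, during which the arm holds its last target.

## Working session

There is one attempt and no reset: what is moved stays moved. The work goes in short steps, Python scripts to look and compute and a tool call to move; the robot and the scene stay as the last step left them, time stands still between calls to the robot, and variables do not carry over. Pictures are saved under pics/ and viewed, and the job is handed in when it is done.

Besides the shell and the picture viewer there is one more tool, called after "Call:" as name([rows], argument=value, ...), one row to a line, values as JSON. apply_moves: Moves the arm, as the interface text tells. Its arguments: {"type":"object","properties":{"linear":{"type":"array"},"spin":{"type":"array"},"grip":{"type":"number"},"force":{"type":"number"}},"required":["linear","spin"]}

```bash
ls; mkdir -p pics; python3 - <<'E'
from workcell import get_state, viewer, robot
import cv2
s=get_state();print(s)
for n in ["scene","side","wrist"]:
    f=viewer.grab_frame(n); cv2.imwrite(f"pics/{n}0.png",f["frame"]); print({k:v for k,v in f.items() if k!="frame"})
print([a for a in dir(robot) if a[0]!='_'], robot.nose_length)
E
```

```text
pics
{'t': 0.0, 'joint_positions': array([-1.28548243e+00,  4.94209374e-01,  1.34616157e+00, -2.96493963e-06,
        1.30249904e+00, -9.55079367e-02]), 'dq': array([-6.29225396e-04,  7.28380570e-05,  1.75201956e-03,  8.35669189e-04,
       -6.58515522e-04, -4.33798230e-04]), 'effort': array([ 1.68978328e-03, -8.78818488e+01, -3.81844854e+01,  7.08073564e-02,
        5.33295271e-02, -5.76673096e-05]), 'tool_pos': array([ 0.23219078, -0.57985446,  0.22431166]), 'ee_rot': array([-1.57206810e+00,  1.18964500e-04, -2.76077011e+00]), 'wrist_force': array([-0.39937984, -0.3616962 ,  0.20330605]), 'wrist_torque': array([-0.01581457,  0.0273655 ,  0.06053141]), 'grip_width': 0.09172293777969664}
{'fx': 376.0733538556026, 'fy': 376.0733538556026, 'cx': 252.07364504430026, 'cy': 195.098820117042, 'eye': array([ 1.13132992, -0.01257721,  0.62997425]), 'attitude': array([ 0.79057599, -0.01432013,  1.64429559])}
{'fx': 357.3552697544404, 'fy': 357.3552697544404, 'cx': 259.1843334415508, 'cy': 195.92264664304176, 'eye': array([0.43945905, 0.44166352, 0.64311663]), 'attitude': array([ 0.75069427,  0.00804807, -2.88247718])}
{'fx': 272.59081569329015, 'fy': 272.59081569329015, 'cx': 250.6752067996586, 'cy': 191.20635365097783, 'tool_from_camera': array([[ 7.28868256e-05, -9.69027916e-01, -2.46951197e-01,
        -6.97485691e-02],
       [-4.40188199e-08,  2.46951197e-01, -9.69027918e-01,
        -1.59609910e-01],
       [ 9.99999997e-01,  7.06402393e-05,  1.79568334e-05,
        -3.34335892e-04],
       [ 0.00000000e+00,  0.00000000e+00,  0.00000000e+00,
         1.00000000e+00]])}
['PlanningError', 'hand_in', 'nose_length'] 0.011
```

View pics/scene0.png

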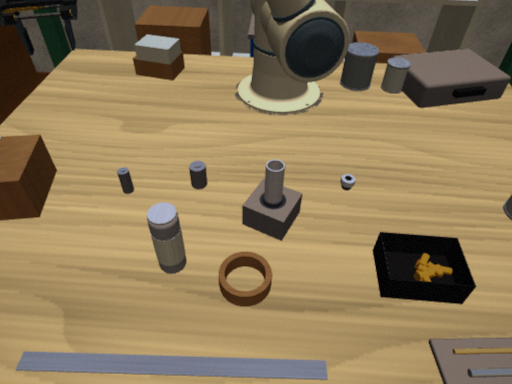

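View pics/side0.png

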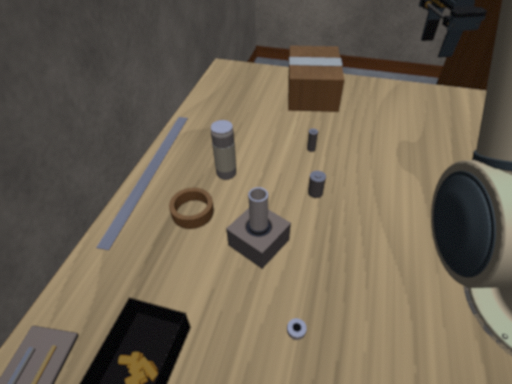

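View pics/wrist0.png

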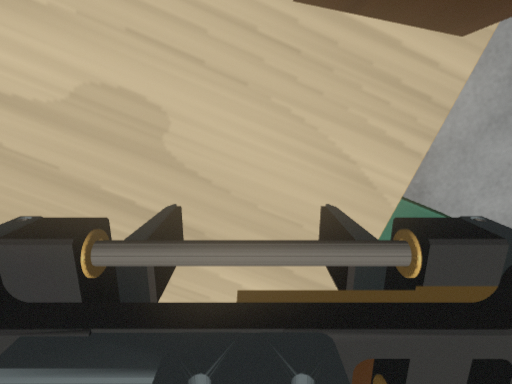

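The scene view shows the torch mouth near (275,165), slim cell near (125,181), fat cell near (198,175), cap at (348,181) and bin at about (422,266). The tool can only spin about its own finger axis, so I'll have to tip the torch by pivoting it in the grip. I'll zoom in for accurate pixels.

```bash
python3 - <<'E'
import cv2,numpy as np
a=cv2.imread('pics/scene0.png');b=cv2.imread('pics/side0.png')
def crop(im,x,y,w,h,s,n):
    c=cv2.resize(im[y:y+h,x:x+w],None,fx=s,fy=s,interpolation=cv2.INTER_CUBIC)
    for i in range(0,w,10):
        cv2.line(c,(i*s,0),(i*s,4 if i%50 else 12),(0,0,255),1); 
        if i%20==0: cv2.putText(c,str(x+i),(i*s,22),0,.35,(0,0,255),1)
    for i in range(0,h,10):
        cv2.line(c,(0,i*s),(4,i*s),(0,0,255),1)
        if i%20==0: cv2.putText(c,str(y+i),(6,i*s+4),0,.35,(0,0,255),1)
    cv2.imwrite(n,c)
crop(a,110,150,130,90,6,'pics/s1.png')
crop(a,235,150,130,90,6,'pics/s2.png')
crop(a,365,220,120,90,6,'pics/s3.png')
crop(b,220,120,130,90,6,'pics/d1.png')
crop(b,220,180,130,90,6,'pics/d2.png')
crop(b,70,290,260,94,3,'pics/d3.png')
E
```

```text
(no output)
```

View pics/s1.png

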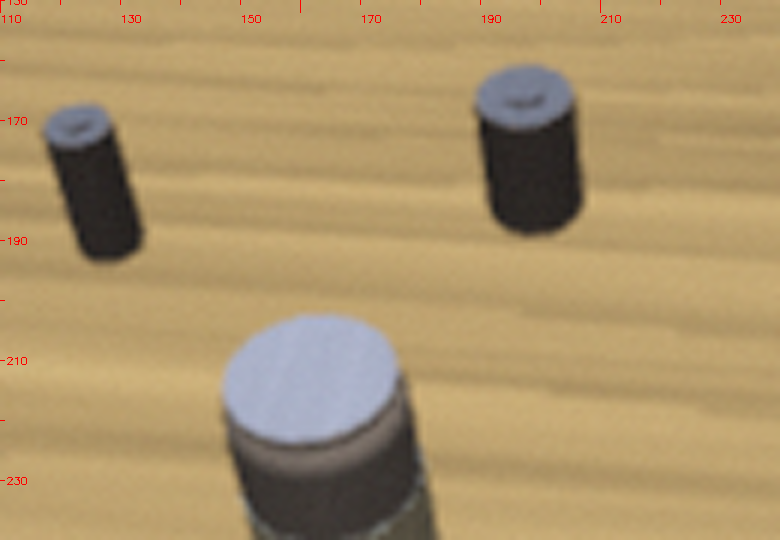

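View pics/s2.png

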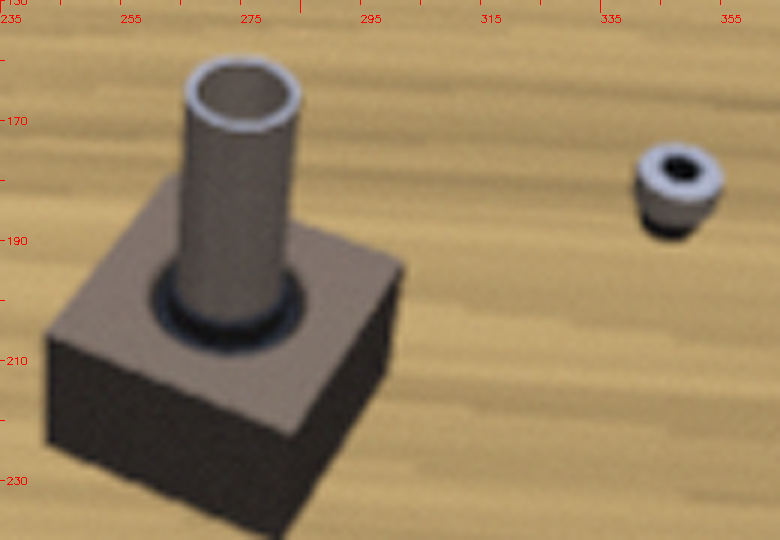

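View pics/s3.png

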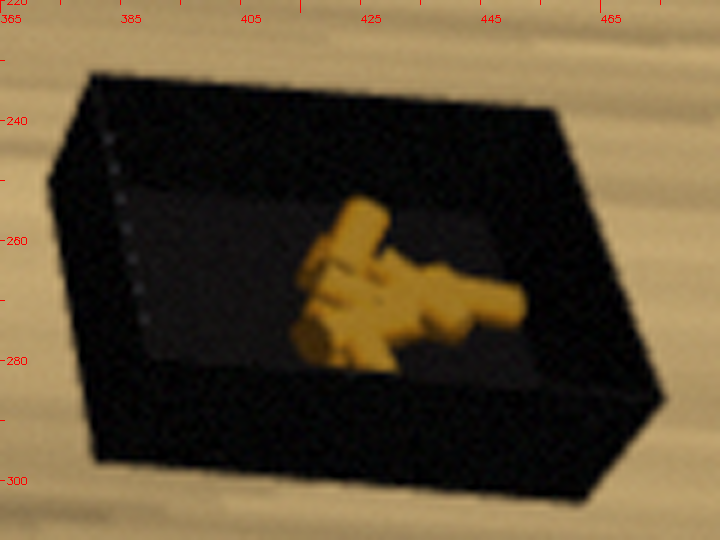

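View pics/d1.png

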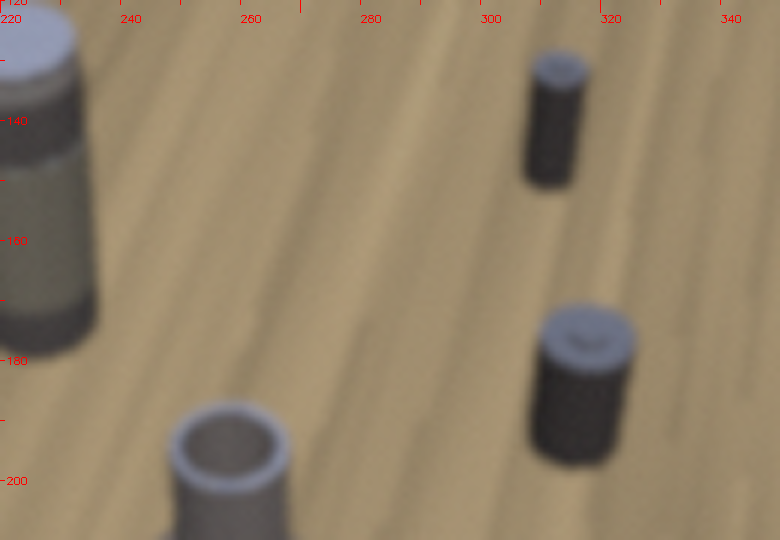

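View pics/d2.png

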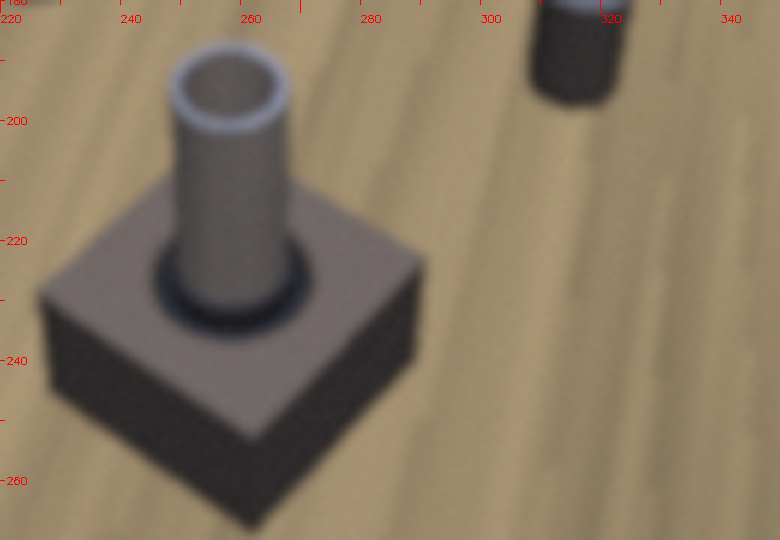

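View pics/d3.png

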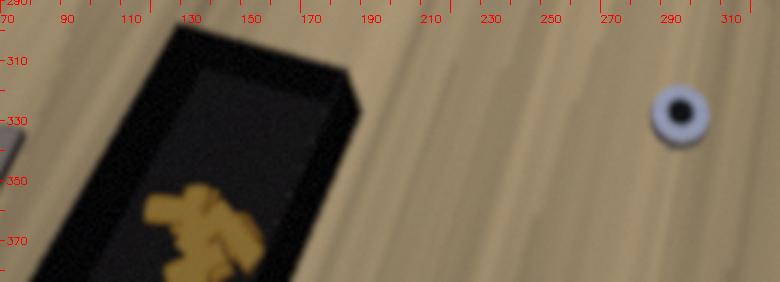

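```bash
cat > h.py <<'E'
import numpy as np, cv2
from scipy.spatial.transform import Rotation as R
from scipy.optimize import least_squares
SC=dict(f=376.0733538556026,cx=252.07364504430026,cy=195.098820117042,eye=[1.13132992,-0.01257721,0.62997425],att=[0.79057599,-0.01432013,1.64429559])
SD=dict(f=357.3552697544404,cx=259.1843334415508,cy=195.92264664304176,eye=[0.43945905,0.44166352,0.64311663],att=[0.75069427,0.00804807,-2.88247718])
def proj(c,p):
    q=(np.atleast_2d(p)-np.array(c['eye']))@R.from_euler('xyz',c['att']).as_matrix()
    return np.c_[c['cx']-c['f']*q[:,0]/q[:,2], c['cy']+c['f']*q[:,1]/q[:,2]]
def tri(u,v):
    r=least_squares(lambda p:np.r_[(proj(SC,p)-u).ravel(),(proj(SD,p)-v).ravel()],[.5,0,.1])
    return r.x,np.sqrt(2*r.cost/4)
E
python3 - <<'E'
from h import *
np.set_printoptions(precision=4,suppress=True)
P=dict(slimtop=((123,171.1),(313.3,131.7)),fattop=((197.7,166.2),(317.8,176.3)),torch=((275.5,165.7),(258.3,194.5)),captop=((348.2,178.5),(296.7,327.7)),
 binA=((380.2,232.2),(185,313.3)))
for k,(u,v) in P.items(): print(k,*tri(np.array(u),np.array(v)))
o=lambda x,y:(365+x/6,220+y/6)
sc=np.array([o(91,73),o(553,108),o(665,398),o(150,358),o(50,180),o(95,460),o(583,502)])
sd=np.array([(185,313.3),(129.3,298.3),(190.3,326.7)])
def corners(p):
    x,y,a,z=p; c,s=np.cos(a),np.sin(a)
    L=np.array([[-.055,-.075],[-.055,.075],[.055,.075],[.055,-.075]])@np.array([[c,s],[-s,c]])+[x,y]
    return np.c_[L,np.full(4,z)],np.c_[L,np.zeros(4)]
def res(p):
    t,b=corners(p)
    return np.r_[(proj(SC,np.r_[t,b[[0,3,2]]])-sc).ravel(),(proj(SD,np.r_[t[[0,3]],b[[0]]])-sd).ravel()]
r=least_squares(res,[.65,.25,0,.06]);print('bin',r.x,np.round(res(r.x),1))
# holder
o=lambda x,y:(235+x/6,150+y/6); d=lambda x,y:(220+x/6,180+y/6)
for n,u,v in [('hL/..',o(47,336),d(38,290)),('hN',o(291,435),d(38,290)),('hR',o(403,265),d(254,438)),('hF',o(47,336),d(424,260)),('hR2',o(403,265),d(424,260)),]: print(n,*tri(np.array(u),np.array(v)))
E
```

```text
slimtop [ 0.5035 -0.347   0.0592] 0.03628722411826769
fattop [ 0.4666 -0.1816  0.056 ] 0.18571788330863617
torch [ 0.5633 -0.0019  0.1527] 0.25195272749967856
captop [0.4469 0.1766 0.0276] 0.027588099152085852
binA [0.6365 0.2134 0.0583] 0.04768930383973848
bin [ 0.6914  0.2872 -0.0116  0.0574] [-0.4 -0.   0.1 -0.1  0.4  0.5 -0.6  0.2 -0.5 -0.2  0.3  0.1  0.7 -0.2
  0.8  0.  -0.8 -0.6  0.4  0.5]
hL/.. [ 0.6148 -0.0336  0.0478] 13.850114572417933
hN [0.6265 0.0215 0.058 ] 0.2720245345840257
hR [0.5396 0.0608 0.0567] 0.3383641262036446
hF [ 0.5109 -0.0763 -0.0161] 2.2468910491348217
hR2 [0.5143 0.0284 0.0743] 13.9878710215464
```

Triangulated: cell about (0.504,-0.347), torch mouth about (0.563,-0.002,0.153), cap about (0.447,0.177), bin about (0.691,0.287). Heights read about 3 mm low, which is consistent across objects. The holder's +n face normal sits at azimuth about 66°. I'll set the jaw axis to azimuth -24°, parallel to that face, and keep it there throughout.

Call:
apply_moves([
  [-33.8,2.5,-11.5],
  [-33.8,2.5,-11.5],
  [-33.8,2.5,-11.5],
  [-33.8,2.5,-11.5],
  [-33.8,2.5,-11.5],
  [-33.8,2.5,-11.5],
  [-33.8,2.5,-11.5],
  [-33.8,2.5,-11.5],
  [-33.8,2.5,-11.5],
  [-33.8,2.5,-11.5],
  [-33.8,2.5,-11.5],
  [-33.8,2.5,-11.5],
], spin=[-44,-44,-44,-44,-44,-44,-44,-44,-44,-44,-44,-44])

```text
t: 1.35
tool_pos: [0.5025, -0.3489, 0.2]
ee_rot: [-1.571, -0.0, -1.995]
wrist_force: [-0.8, 0.3, 0.6]
grip_width: 0.0912
```

```bash
cat >> h.py <<'E'
def snap(name,out,scale=1):
    from workcell import get_state, viewer
    s=get_state(); f=viewer.grab_frame(name)
    cv2.imwrite(out,cv2.resize(f['frame'],None,fx=1.5,fy=1.5) if scale!=1 else f['frame'])
    print(np.round(s['t'],2),np.round(s['tool_pos'],4),np.round(np.degrees(s['ee_rot']),2),np.round(s['wrist_force'],2),round(float(s['grip_width']),4))
    return s,f
T=None
def wray(f,pose,u,v):
    M=f['tool_from_camera']; d=np.array([(u-f['cx'])/f['fx'],-(v-f['cy'])/f['fy'],-1.])
    Rt=R.from_euler('xyz',pose['ee_rot']).as_matrix()
    return pose['tool_pos']+Rt@M[:3,3], Rt@(M[:3,:3]@d)
def wz(f,pose,u,v,z):
    o,d=wray(f,pose,u,v); return o+d*(z-o[2])/d[2]
def delta(pose,target):
    return 100*R.from_euler('xyz',pose['ee_rot']).as_matrix().T@(np.array(target)-pose['tool_pos'])
E
python3 - <<'E'
from h import *
import pickle
s,f=snap('wrist','pics/w1.png'); pickle.dump((s,f),open('w1.pkl','wb'))
E
```

```text
1.35 [ 0.5025 -0.3489  0.2   ] [-9.0000e+01 -1.0000e-02 -1.1428e+02] [-0.85  0.34  0.63] 0.0912
```

View pics/w1.png

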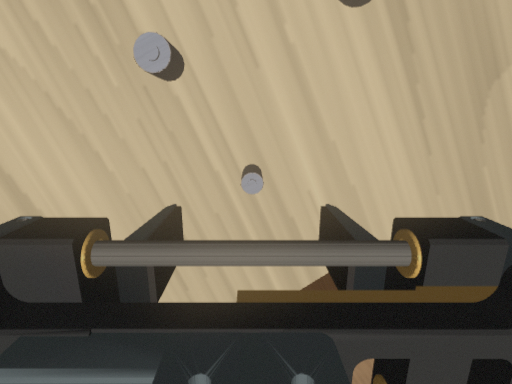

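Slim cell top is at about (252,183), midway between the fingers; the fat cell is at (153,53). I'll work out where that puts it.

```bash
python3 - <<'E'
from h import *
import pickle
s,f=pickle.load(open('w1.pkl','rb'))
for z in (.06,.065): print(wz(f,s,252,182.5,z), wz(f,s,153,53,z-.004))
p=wz(f,s,252,182.5,.063); print(delta(s,[p[0],p[1],.042]),delta(s,[.5035,-.347,.042]))
E
```

```text
[ 0.50535068 -0.3462521   0.06      ] [ 0.46851751 -0.18257739  0.056     ]
[ 0.50578086 -0.34523117  0.065     ] [ 0.46954855 -0.18426517  0.061     ]
[-0.42656131 15.80343605  0.15390441] [-0.21583379 15.80346512  0.01762464]
```

Call:
apply_moves([
  [-0.3,5,0.1],
  [-0.3,10,0.1],
  [-0.3,14,0.1],
  [-0.3,15.8,0.1],
  [-0.3,15.8,0.1],
  [-0.3,15.8,0.1],
], spin=[0,0,0,0,0,0])

```text
t: 2.0
tool_pos: [0.5055, -0.3461, 0.0425]
ee_rot: [-1.57, -0.0, -1.993]
wrist_force: [1.1, 0.2, 0.7]
grip_width: 0.0914
```

Call:
apply_moves([
  [0,0,0],
  [0,0,0],
  [0,0,0],
  [0,0,0],
  [0,0,0],
  [0,0,0],
  [0,0,0],
], spin=[0,0,0,0,0,0,0], grip=1, force=20)

```text
t: 2.7
tool_pos: [0.5055, -0.3455, 0.0419]
ee_rot: [-1.571, 0.0, -1.993]
wrist_force: [-0.0, -0.4, 0.7]
grip_width: 0.0379
```

Call:
apply_moves([
  [0,0,0],
  [0,0,0],
  [0,0,0],
  [0,-2,0],
  [0,-6,0],
  [0,-11,0],
  [0,-16,0],
  [0,-21,0],
  [0,-21,0],
], spin=[0,0,0,0,0,0,0,0,0])

```text
t: 3.6
tool_pos: [0.5078, -0.3473, 0.2589]
ee_rot: [-1.56, -0.003, -1.993]
wrist_force: [0.9, 0.7, -1.6]
grip_width: 0.0257
```

```bash
python3 - <<'E'
from h import *
import pickle
s,f=snap('wrist','pics/w2.png'); pickle.dump((s,f),open('w2.pkl','wb'))
# target: over torch on the pull-back so wrist camera sees mouth
print(delta(s,[.563,-.002,.252]))
E
```

```text
3.6 [ 0.5078 -0.3473  0.2589] [ -89.4    -0.17 -114.18] [ 0.86  0.67 -1.58] 0.0257
[-33.76915448   0.49916163  -9.11103842]
```

View pics/w2.png

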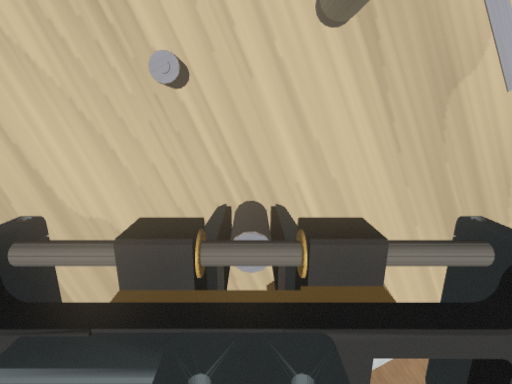

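Call:
apply_moves([
  [-3,0,-0.8],
  [-7.5,0,-2],
  [-12,0,-3.2],
  [-16.5,0,-4.5],
  [-21,0,-5.7],
  [-25.5,0,-6.9],
  [-29.5,0,-8],
  [-32.5,0,-8.8],
  [-33.8,0,-9.1],
  [-33.8,0,-9.1],
  [-33.8,0,-9.1],
], spin=[0,0,0,0,0,0,0,0,0,0,0])

```text
t: 4.75
tool_pos: [0.5605, -0.0005, 0.2512]
ee_rot: [-1.572, -0.001, -1.993]
wrist_force: [-0.1, -0.1, -1.2]
grip_width: 0.0251
```

```bash
python3 - <<'E'
from h import *
import pickle
o={}
for n in ('wrist','scene','side'):
    o[n]=snap(n,f'pics/{n}3.png')
pickle.dump(o,open('o3.pkl','wb'))
a=o['scene'][1]['frame'];b=o['side'][1]['frame']
w=o['wrist'][1]['frame']
def c(im,x,y): return cv2.resize(im[y:y+100,x:x+65],None,fx=6,fy=6,interpolation=cv2.INTER_CUBIC)
cv2.imwrite('pics/z3.png',np.hstack([c(a,243,100),c(b,226,130)]))
print(proj(SC,[[.5633,-.0019,.1527]]),proj(SD,[[.5633,-.0019,.1527]]))
E
```

```text
4.75 [ 5.605e-01 -5.000e-04  2.512e-01] [-9.0060e+01 -4.0000e-02 -1.1417e+02] [-0.1  -0.13 -1.18] 0.0251
4.8 [ 0.5606 -0.001   0.2513] [-9.0050e+01 -4.0000e-02 -1.1422e+02] [-0.13 -0.57 -1.04] 0.0257
4.85 [ 0.5607 -0.0011  0.2515] [-9.0030e+01 -3.0000e-02 -1.1425e+02] [ 0.29 -0.04 -0.59] 0.0256
[[275.26061702 165.44453144]] [[258.06492744 194.77688475]]
```

View pics/z3.png

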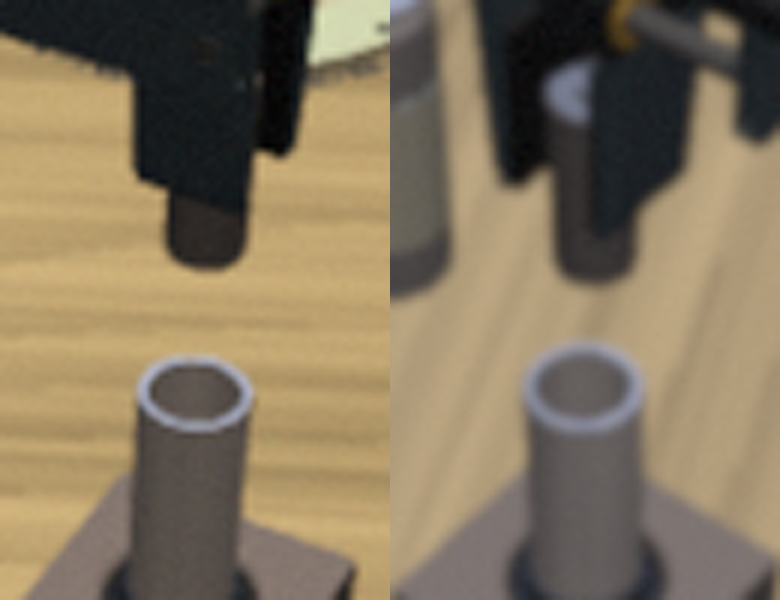

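View pics/wrist3.png

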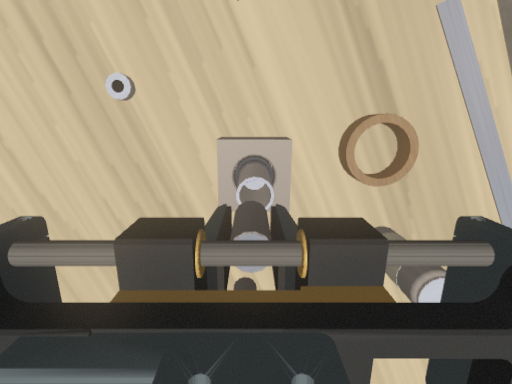

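```bash
cat >> h.py <<'E'
def circ(p,r,n=72):
    a=np.linspace(0,2*np.pi,n,endpoint=False); return np.c_[p[0]+r*np.cos(a),p[1]+r*np.sin(a),np.full(n,p[2])]
def ext(c,p,r,h=0):
    q=proj(c,circ(p,r)); return q
def fitmouth(sc,sd,r=.019):
    # sc,sd=(xmin,xmax,ymin,ymax)
    def res(p):
        o=[]
        for c,m in((SC,sc),(SD,sd)):
            q=proj(c,circ(p,r)); e=[q[:,0].min(),q[:,0].max(),q[:,1].min(),q[:,1].max()]
            o+=[a-b for a,b in zip(e,m) if b is not None]
        return o
    s=least_squares(res,[.56,0,.18]); return s.x,np.round(s.fun,1)
E
python3 - <<'E'
from h import *
np.set_printoptions(precision=4,suppress=True)
X=lambda a:243+a/6; Y=lambda a:100+a/6; U=lambda a:226+(a-390)/6; V=lambda a:130+a/6
m=fitmouth((X(137),X(253),Y(356),Y(432)),(U(522),U(643),V(343),V(433))); print('mouth',*m)
c=fitmouth((X(167),X(246),None,Y(270)),(U(553),U(633),None,V(282)),.013); print('cellbottom',*c)
d=m[0]-c[0]; print('diff',d)
print(delta({'ee_rot':[-1.571,0,-1.9935],'tool_pos':np.zeros(3)},d))
import pickle
s,f=pickle.load(open('o3.pkl','rb'))['wrist']
print('wrist mouth',wz(f,s,254.5,196,.155))
E
```

```text
mouth [ 0.5635 -0.0018  0.153 ] [-0.2 -0.1 -0.1 -0.2 -0.1 -0.1  0.3  0. ]
cellbottom [ 0.5598 -0.0019  0.2111] [-0.7  0.1 -0.6 -0.9  0.5  0.6]
diff [ 0.0037  0.0001 -0.0581]
[-0.1605  5.8068  0.3302]
wrist mouth [ 0.5638 -0.0022  0.155 ]
```

Call:
apply_moves([
  [-0.1,1.5,0.3],
  [-0.1,3.5,0.3],
  [-0.1,4.5,0.3],
  [-0.1,5.2,0.3],
  [-0.1,5.8,0.3],
  [-0.1,6.4,0.3],
  [-0.1,6.8,0.3],
  [-0.1,6.8,0.3],
], spin=[0,0,0,0,0,0,0,0])

```text
t: 5.7
tool_pos: [0.5639, -0.0002, 0.1836]
ee_rot: [-1.571, -0.0, -1.993]
wrist_force: [-1.1, 0.3, 0.0]
grip_width: 0.0253
```

```bash
python3 - <<'E'
from h import *
o={}
for n in ('scene','side'):
    o[n]=snap(n,f'pics/{n}4.png')
a=o['scene'][1]['frame'];b=o['side'][1]['frame']
def c(im,x,y): return cv2.resize(im[y:y+100,x:x+65],None,fx=6,fy=6,interpolation=cv2.INTER_CUBIC)
cv2.imwrite('pics/z4.png',np.hstack([c(a,243,100),c(b,226,130)]))
E
```

```text
5.7 [ 5.639e-01 -2.000e-04  1.836e-01] [-9.0020e+01 -1.0000e-02 -1.1418e+02] [-1.07  0.32  0.01] 0.0253
5.75 [ 5.641e-01 -2.000e-04  1.839e-01] [ -90.     -0.   -114.18] [ 0.05  0.17 -0.46] 0.0256
```

View pics/z4.png

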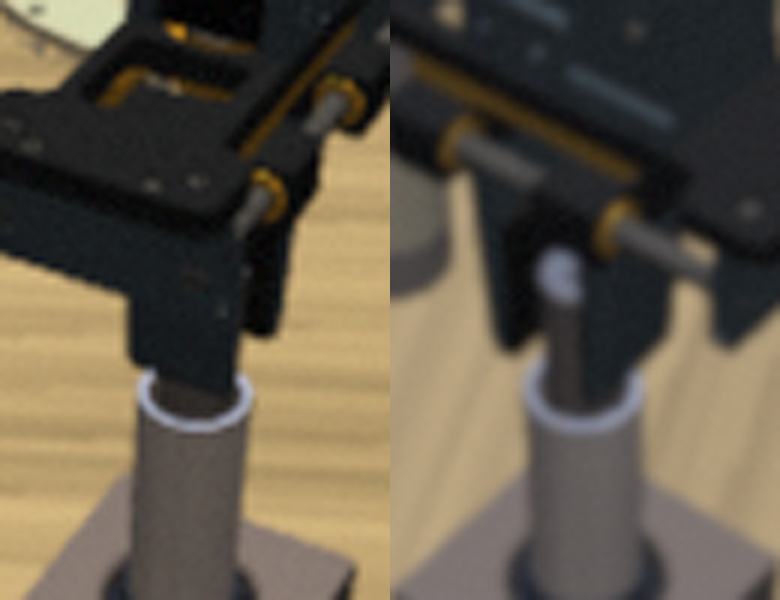

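The cell's end is inside the bore with no contact force. I'll lower a little more and release.

Call:
apply_moves([
  [0,0.3,0],
  [0,0.6,0],
  [0,0.6,0],
], spin=[0,0,0])

```text
t: 6.1
tool_pos: [0.5639, -0.0002, 0.1775]
ee_rot: [-1.571, -0.0, -1.993]
wrist_force: [0.5, -0.2, -0.7]
grip_width: 0.0256
```

Call:
apply_moves([
  [0,0,0],
  [0,0,0],
  [0,0,0],
  [0,0,0],
  [0,0,0],
  [0,0,0],
  [0,-3,0],
  [0,-7,0],
  [0,-9,0],
  [0,-9,0],
], spin=[0,0,0,0,0,0,0,0,0,0], grip=0.1)

```text
t: 7.1
tool_pos: [0.5655, -0.0003, 0.271]
ee_rot: [-1.566, 0.002, -1.993]
wrist_force: [-0.1, 0.1, -0.9]
grip_width: 0.082
```

```bash
python3 - <<'E'
from h import *
import pickle
o={}
for n in ('wrist','scene','side'):
    o[n]=snap(n,f'pics/{n}5.png')
a=o['scene'][1]['frame'];b=o['side'][1]['frame']
def c(im,x,y): return cv2.resize(im[y:y+100,x:x+65],None,fx=6,fy=6,interpolation=cv2.INTER_CUBIC)
cv2.imwrite('pics/z5.png',np.hstack([c(a,243,130),c(b,226,160)]))
print(delta(o['wrist'][0],[.447,.1766,.2]))
E
```

```text
7.1 [ 5.655e-01 -3.000e-04  2.710e-01] [-8.9720e+01  1.0000e-01 -1.1418e+02] [-0.06  0.11 -0.92] 0.082
7.15 [ 5.646e-01 -3.000e-04  2.691e-01] [-8.9860e+01  5.0000e-02 -1.1418e+02] [-0.88 -0.68 -0.55] 0.0822
7.2 [ 5.640e-01 -2.000e-04  2.678e-01] [-8.9980e+01  1.0000e-02 -1.1418e+02] [-0.24  0.14 -0.69] 0.0822
[-11.27509048   7.02642104 -18.08983701]
```

View pics/z5.png

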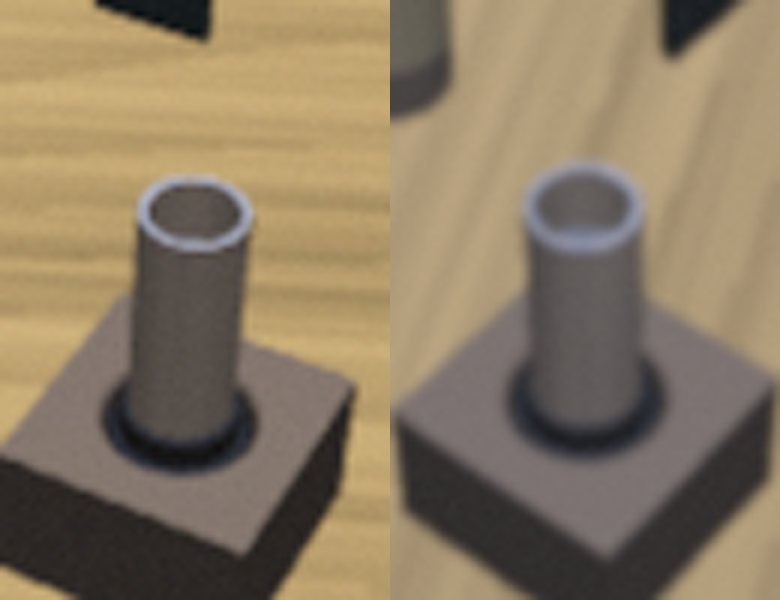

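View pics/wrist5.png

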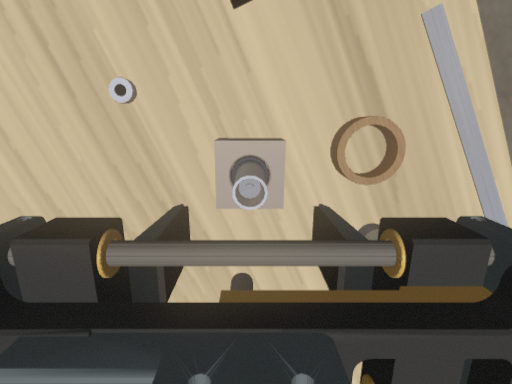

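The wrist view shows the battery's button down inside the bore (249,188), so the cell is in. On to the cap.

Call:
apply_moves([
  [-3,0.5,-4],
  [-5.5,2,-8],
  [-8,4,-12],
  [-10,6,-16],
  [-11.3,7,-18.1],
  [-11.3,7,-18.1],
  [-11.3,7,-18.1],
], spin=[0,0,0,0,0,0,0])

```text
t: 7.95
tool_pos: [0.4447, 0.1771, 0.1971]
ee_rot: [-1.572, -0.001, -1.991]
wrist_force: [0.3, 0.4, -0.2]
grip_width: 0.0819
```

```bash
python3 - <<'E'
from h import *
import pickle
s,f=snap('wrist','pics/w6.png'); pickle.dump((s,f),open('w6.pkl','wb'))
E
```

```text
7.95 [0.4447 0.1771 0.1971] [-9.007e+01 -7.000e-02 -1.141e+02] [ 0.28  0.45 -0.24] 0.0819
```

View pics/w6.png

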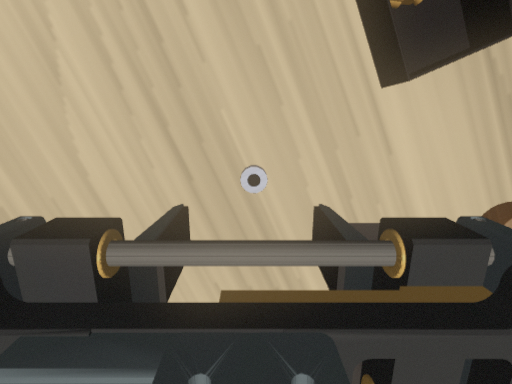

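```bash
python3 - <<'E'
from h import *
import pickle
s,f=pickle.load(open('w6.pkl','rb'))
p=wz(f,s,253.5,179.5,.03);print(p, delta(s,[p[0],p[1],.030]), delta(s,[.4469,.1766,.030]))
E
```

```text
[0.44821564 0.17679778 0.03      ] [-0.1355371  16.71437798  0.3538932 ] [-0.06375313 16.71460092  0.24187857]
```

Call:
apply_moves([
  [-0.1,5,0.3],
  [-0.1,10,0.3],
  [-0.1,14.5,0.3],
  [-0.1,16.7,0.3],
  [-0.1,16.7,0.3],
  [-0.1,16.7,0.3],
], spin=[0,0,0,0,0,0])

```text
t: 8.6
tool_pos: [0.4491, 0.1762, 0.0313]
ee_rot: [-1.571, -0.0, -1.994]
wrist_force: [-1.0, 0.6, 0.8]
grip_width: 0.0823
```

Call:
apply_moves([
  [0,0,0],
  [0,0,0],
  [0,0,0],
  [0,0,0],
  [0,0,0],
  [0,0,0],
  [0,0,0],
  [0,0,0],
  [0,0,0],
], spin=[0,0,0,0,0,0,0,0,0], grip=1, force=20)

```text
t: 9.5
tool_pos: [0.4484, 0.1767, 0.031]
ee_rot: [-1.571, 0.0, -1.993]
wrist_force: [-0.0, -0.0, 3.0]
grip_width: 0.033
```

Call:
apply_moves([
  [0,-2,0],
  [0,-6,0],
  [0,-11,0],
  [0,-16,0],
  [0,-20,0],
  [0,-20,0],
], spin=[0,0,0,0,0,0])

```text
t: 10.1
tool_pos: [0.4507, 0.1773, 0.2359]
ee_rot: [-1.564, 0.005, -1.993]
wrist_force: [1.0, -0.5, -1.0]
grip_width: 0.0332
```

```bash
python3 - <<'E'
from h import *
s,f=snap('wrist','pics/w7.png')
print(delta(s,[.565,-.001,.23]))
E
```

```text
10.1 [0.4507 0.1773 0.2359] [ -89.63    0.3  -114.17] [ 1.03 -0.47 -1.01] 0.0332
[11.59038956  0.64051975 17.73141387]
```

View pics/w7.png

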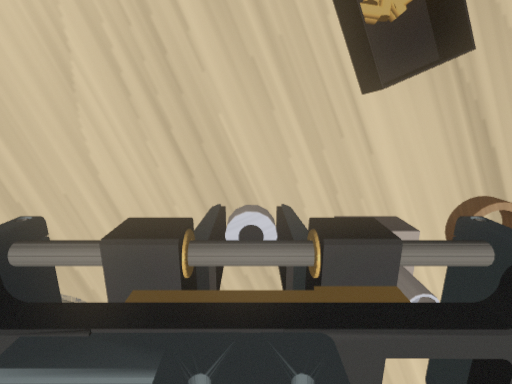

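Call:
apply_moves([
  [1.5,0,2.5],
  [4,0,6],
  [6.5,0,10],
  [8.8,0,14],
  [10.5,0,16.5],
  [11.4,0,17.8],
  [11.4,0,17.8],
  [11.4,0,17.8],
  [11.4,0,17.8],
], spin=[0,0,0,0,0,0,0,0,0])

```text
t: 11.05
tool_pos: [0.5632, 0.001, 0.2306]
ee_rot: [-1.572, -0.0, -1.992]
wrist_force: [0.8, 0.1, -0.0]
grip_width: 0.0332
```

```bash
python3 - <<'E'
from h import *
o={}
for n in ('wrist','scene','side'):
    o[n]=snap(n,f'pics/{n}8.png')
a=o['scene'][1]['frame'];b=o['side'][1]['frame']
def c(im,x,y): return cv2.resize(im[y:y+100,x:x+65],None,fx=6,fy=6,interpolation=cv2.INTER_CUBIC)
cv2.imwrite('pics/z8.png',np.hstack([c(a,243,100),c(b,226,130)]))
E
```

```text
11.05 [0.5632 0.001  0.2306] [ -90.06   -0.   -114.12] [ 0.78  0.11 -0.01] 0.0332
11.1 [0.5633 0.001  0.2308] [ -90.04   -0.   -114.11] [ 0.1  -0.13 -1.29] 0.0328
11.15 [0.5635 0.0009 0.2309] [ -90.02    0.   -114.11] [0.67 0.69 0.07] 0.0328
```

View pics/z8.png

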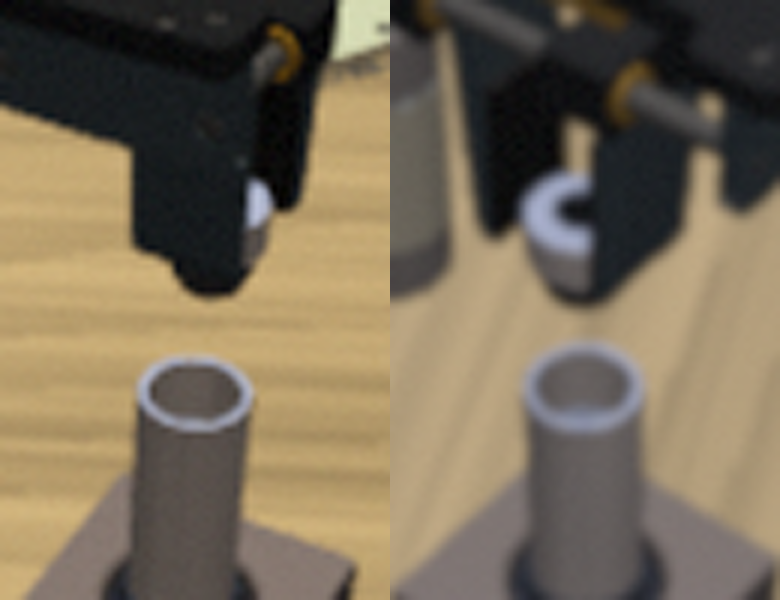

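View pics/wrist8.png

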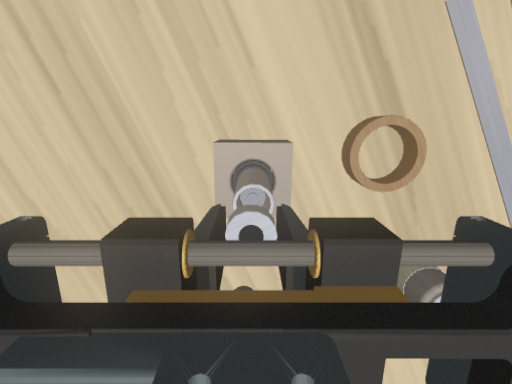

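```bash
python3 - <<'E'
from h import *
np.set_printoptions(precision=4,suppress=True)
def bot(c,p,r=.0105):
    q=proj(c,circ(p,r,360)); return q[q[:,1].argmax()]
print(bot(SC,[.5634,.001,.1975]),bot(SD,[.5634,.001,.1975]))
f=lambda p:np.r_[bot(SC,p)-[278,149.3],bot(SD,p)-[257.7,180.5]]
r=least_squares(f,[.5634,.001,.2],diff_step=1e-3);print(r.x,r.fun)
d=np.array([.5635,-.0018,0])-[r.x[0],r.x[1],0]
for d in (d,np.array([.0001,-.0028,0])): print(delta({'ee_rot':[-1.571,0,-1.9935],'tool_pos':np.zeros(3)},d))
E
```

```text
[278.5339 150.7647] [257.2231 182.8941]
[ 0.5633 -0.0006  0.2013] [-0.2164 -0.2491 -0.1904  0.2496]
[ 0.0969 -0.      0.0688]
[ 0.2513 -0.      0.124 ]
```

Call:
apply_moves([
  [0.15,1.5,0.1],
  [0.15,3,0.1],
  [0.15,4,0.1],
  [0.15,4.8,0.1],
  [0.15,5.3,0.1],
  [0.15,5.6,0.1],
  [0.15,5.6,0.1],
], spin=[0,0,0,0,0,0,0])

```text
t: 11.9
tool_pos: [0.5644, -0.002, 0.1748]
ee_rot: [-1.571, -0.0, -1.993]
wrist_force: [-0.8, 0.3, 0.3]
grip_width: 0.0332
```

Call:
apply_moves([
  [0,0.1,0],
  [0,0.2,0],
  [0,0.2,0],
], spin=[0,0,0])

```text
t: 12.2
tool_pos: [0.5644, -0.002, 0.173]
ee_rot: [-1.571, 0.0, -1.993]
wrist_force: [-0.2, -0.4, -0.9]
grip_width: 0.0329
```

Call:
apply_moves([
  [0,0.05,0],
  [0,0.1,0],
  [0,0.1,0],
], spin=[0,0,0])

```text
t: 12.5
tool_pos: [0.5644, -0.002, 0.172]
ee_rot: [-1.571, 0.0, -1.993]
wrist_force: [0.6, -0.0, 0.9]
grip_width: 0.0334
```

Call:
apply_moves([
  [0,0.05,0],
  [0,0.1,0],
  [0,0.1,0],
], spin=[0,0,0])

```text
t: 12.8
tool_pos: [0.5649, -0.002, 0.1719]
ee_rot: [-1.569, 0.001, -1.993]
wrist_force: [-2.4, 0.6, 13.8]
grip_width: 0.0333
```

```bash
python3 - <<'E'
from h import *
o={}
for n in ('scene','side'):
    o[n]=snap(n,f'pics/{n}9.png')
a=o['scene'][1]['frame'];b=o['side'][1]['frame']
def c(im,x,y): return cv2.resize(im[y:y+100,x:x+65],None,fx=6,fy=6,interpolation=cv2.INTER_CUBIC)
cv2.imwrite('pics/z9.png',np.hstack([c(a,243,120),c(b,226,150)]))
E
```

```text
12.8 [ 0.5649 -0.002   0.1719] [-8.9920e+01  3.0000e-02 -1.1418e+02] [-2.37  0.64 13.77] 0.0333
12.85 [ 0.5648 -0.002   0.1718] [-8.9920e+01  3.0000e-02 -1.1418e+02] [-2.25  0.5  13.58] 0.0328
```

View pics/z9.png

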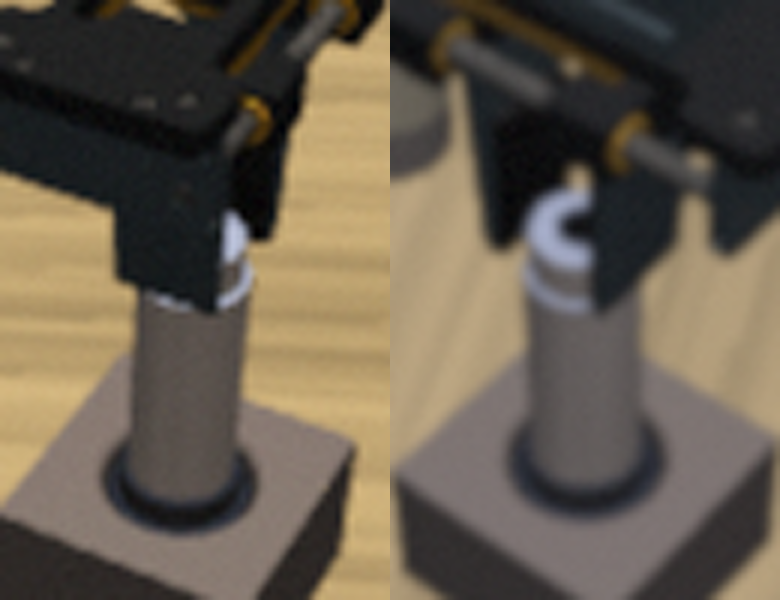

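The cap met the barrel end at the expected height (TCP 0.172) with a 14 N push, and both views show the rim lying on the barrel. Releasing.

Call:
apply_moves([
  [0,-0.1,0],
  [0,-0.1,0],
  [0,-0.1,0],
  [0,-0.1,0],
  [0,-0.1,0],
  [0,-0.1,0],
  [0,-2,0],
  [0,-5,0],
  [0,-5,0],
], spin=[0,0,0,0,0,0,0,0,0], grip=0.15)

```text
t: 13.8
tool_pos: [0.5661, -0.0022, 0.2242]
ee_rot: [-1.566, 0.002, -1.993]
wrist_force: [0.2, 0.4, -0.0]
grip_width: 0.0778
```

```bash
python3 - <<'E'
from h import *
o={}
for n in ('wrist','scene','side'):
    o[n]=snap(n,f'pics/{n}10.png')
a=o['scene'][1]['frame'];b=o['side'][1]['frame']
def c(im,x,y): return cv2.resize(im[y:y+100,x:x+65],None,fx=6,fy=6,interpolation=cv2.INTER_CUBIC)
cv2.imwrite('pics/z10.png',np.hstack([c(a,243,120),c(b,226,150)]))
E
```

```text
13.8 [ 0.5661 -0.0022  0.2242] [-8.9710e+01  9.0000e-02 -1.1418e+02] [ 0.19  0.4  -0.03] 0.0778
13.85 [ 0.5653 -0.0021  0.2225] [-8.9820e+01  6.0000e-02 -1.1418e+02] [ 0.08  0.06 -0.72] 0.0776
13.9 [ 0.5646 -0.002   0.2213] [-8.9940e+01  2.0000e-02 -1.1418e+02] [-0.42 -0.36 -0.14] 0.0777
```

View pics/z10.png

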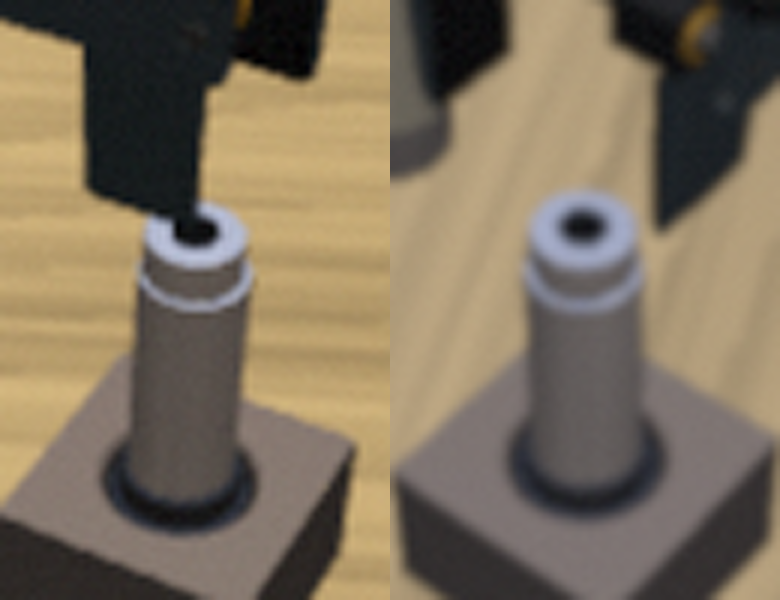

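View pics/wrist10.png

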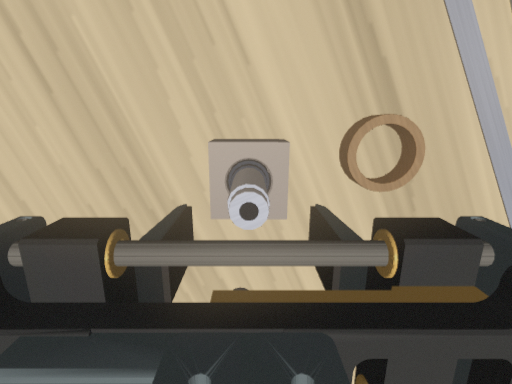

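The cap is home and level. Now down over it to grip the barrel.

Call:
apply_moves([
  [0,3,0],
  [0,6,0],
  [0,8,0],
  [0,9.2,0],
  [0,9.8,0],
  [0,9.8,0],
], spin=[0,0,0,0,0,0])

```text
t: 14.55
tool_pos: [0.5641, -0.002, 0.1224]
ee_rot: [-1.572, -0.0, -1.993]
wrist_force: [-0.6, -0.8, -0.4]
grip_width: 0.0773
```

```bash
python3 - <<'E'
from h import *
o={}
for n in ('scene','side'):
    o[n]=snap(n,f'pics/{n}11.png')
a=o['scene'][1]['frame'];b=o['side'][1]['frame']
def c(im,x,y): return cv2.resize(im[y:y+100,x:x+65],None,fx=6,fy=6,interpolation=cv2.INTER_CUBIC)
cv2.imwrite('pics/z11.png',np.hstack([c(a,243,120),c(b,226,150)]))
E
```

```text
14.55 [ 0.5641 -0.002   0.1224] [-9.0060e+01 -2.0000e-02 -1.1418e+02] [-0.57 -0.84 -0.35] 0.0773
14.6 [ 0.5645 -0.002   0.1231] [ -90.      0.   -114.18] [-0.02 -0.28 -0.23] 0.0774
```

View pics/z11.png

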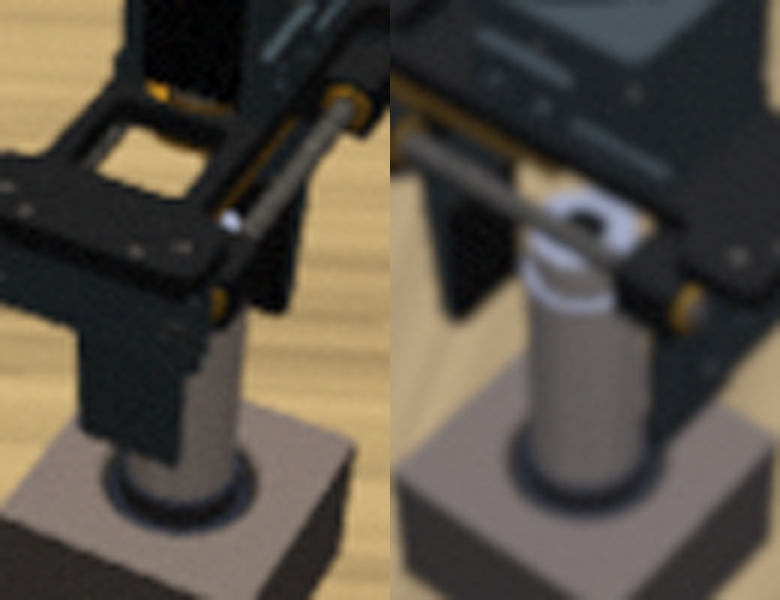

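```bash
python3 - <<'E'
from h import *
Rt=R.from_euler('xyz',[-np.pi/2,0,np.radians(-114.18)]).as_matrix(); t=np.array([.5643,-.002,.1228])
def ray(c,u,v):
    Rm=R.from_euler('xyz',c['att']).as_matrix(); return np.array(c['eye']),Rm@np.array([(u-c['cx'])/c['f'],-(v-c['cy'])/c['f'],-1])
pix=[(SD,226+(510-390)/6,150+200/6),(SD,226+(440-390)/6,150+160/6),(SC,243+300/6,120+165/6),(SC,243+265/6,120+215/6)]
for c,u,v in pix:
    o,d=ray(c,u,v); o=Rt.T@(o-t); d=Rt.T@d
    # plane: x-.511*y = -.07+.511*.16
    n=np.array([1,-.511,0]); k=(-.0697+.511*.1596-n@o)/(n@d); print(np.round((o+k*d)*1000,1))
E
```

```text
[-31.9 -85.6  -1.1]
[-31.5 -84.8  26.2]
[-31.7 -85.2  -2.1]
[-38.5 -98.5  40.9]
```

The guide rod is about 85 mm behind the TCP and off to the side, so it won't interfere with tipping. Lowering 5 mm more and gripping the barrel.

Call:
apply_moves([
  [0,0.6,0],
  [0,0.6,0],
  [0,0.6,0],
  [0,0.6,0],
  [0,0.6,0],
  [0,0.6,0],
  [0,0.6,0],
  [0,0.6,0],
  [0,0.6,0],
], spin=[0,0,0,0,0,0,0,0,0], grip=1, force=35)

```text
t: 15.55
tool_pos: [0.5644, -0.002, 0.117]
ee_rot: [-1.571, 0.0, -1.993]
wrist_force: [-1.2, 0.4, 3.1]
grip_width: 0.0363
```

Call:
apply_moves([
  [0,-0.5,0],
  [0,-1.5,0],
  [0,-3,0],
  [0,-4.5,0],
  [0,-6,0],
  [0,-7,0],
  [0,-7,0],
], spin=[0,0,0,0,0,0,0])

```text
t: 16.25
tool_pos: [0.5651, -0.0021, 0.1885]
ee_rot: [-1.568, 0.001, -1.993]
wrist_force: [-0.4, 0.1, -4.3]
grip_width: 0.0365
```

```bash
python3 - <<'E'
from h import *
o={}
for n in ('scene','side'):
    o[n]=snap(n,f'pics/{n}12.png')
a=o['scene'][1]['frame'];b=o['side'][1]['frame']
def c(im,x,y): return cv2.resize(im[y:y+140,x:x+90],None,fx=4,fy=4,interpolation=cv2.INTER_CUBIC)
cv2.imwrite('pics/z12.png',np.hstack([c(a,233,80),c(b,216,110)]))
E
```

```text
16.25 [ 0.5651 -0.0021  0.1885] [-8.9870e+01  4.0000e-02 -1.1418e+02] [-0.41  0.07 -4.32] 0.0365
16.3 [ 0.5646 -0.002   0.1874] [-8.9940e+01  2.0000e-02 -1.1418e+02] [ 0.52  0.41 -4.2 ] 0.0365
```

View pics/z12.png

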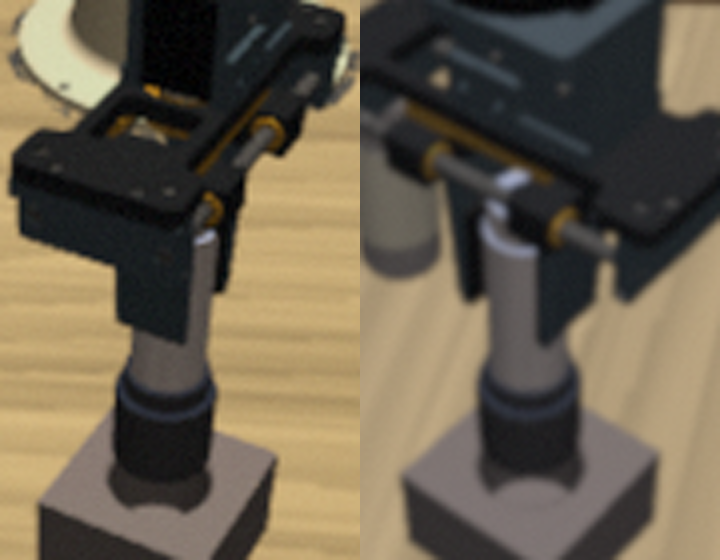

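Torch is out of the socket, cap on, pull about 4.3 N (all three parts). Now I carry it to the +n side of the holder and lower it beside the face, so its head can be pivoted against the top edge.

Call:
apply_moves([
  [-1.5,0,0],
  [-4,0,0],
  [-7,0,0],
  [-9,0,0],
  [-9,1,0],
  [-9,3,0],
  [-9,4.8,0],
  [-9,5.5,0],
  [-9,5.5,0],
], spin=[0,0,0,0,0,0,0,0,0])

```text
t: 17.25
tool_pos: [0.6003, 0.08, 0.1305]
ee_rot: [-1.573, -0.001, -1.993]
wrist_force: [0.1, -0.4, -3.0]
grip_width: 0.0361
```

Call:
apply_moves([
  [1,0,0],
  [2,0,0],
  [2.8,0,0],
  [3.6,0,0],
  [4.4,0,0],
  [4.4,0,0],
], spin=[0,0,0,0,0,0])

```text
t: 17.85
tool_pos: [0.5837, 0.0389, 0.1333]
ee_rot: [-1.568, 0.002, -1.994]
wrist_force: [2.0, 3.3, -0.1]
grip_width: 0.0365
```

```bash
python3 - <<'E'
from h import *
o={}
for n in ('scene','side'):
    o[n]=snap(n,f'pics/{n}13.png')
a=o['scene'][1]['frame'];b=o['side'][1]['frame']
def c(im,x,y): return cv2.resize(im[y:y+140,x:x+100],None,fx=4,fy=4,interpolation=cv2.INTER_CUBIC)
cv2.imwrite('pics/z13.png',np.hstack([c(a,233,90),c(b,206,130)]))
E
```

```text
17.85 [0.5837 0.0389 0.1333] [-8.9860e+01  1.0000e-01 -1.1425e+02] [ 2.03  3.34 -0.11] 0.0365
17.9 [0.5837 0.0391 0.1332] [-8.9870e+01  7.0000e-02 -1.1424e+02] [ 1.22  2.07 -1.58] 0.0363
```

View pics/z13.png

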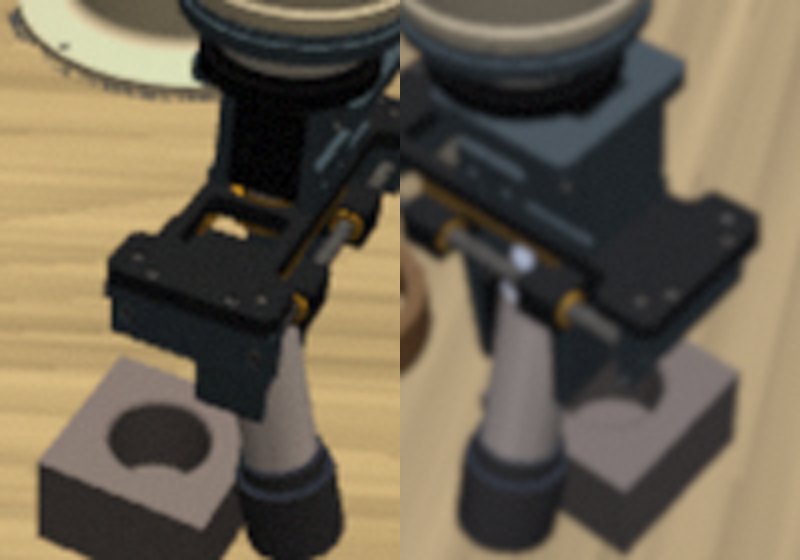

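The torch is pivoting in the grip as planned, with only about 4 N. Continuing.

Call:
apply_moves([
  [0.7,0,0],
  [1.4,0,0],
  [2.1,0,0],
  [2.8,0,0],
  [3.6,0,0],
  [3.6,0,0],
], spin=[0,0,0,0,0,0])

```text
t: 18.55
tool_pos: [0.5684, 0.0066, 0.1324]
ee_rot: [-1.57, 0.0, -1.993]
wrist_force: [1.0, 1.7, -0.7]
grip_width: 0.0366
```

```bash
python3 - <<'E'
from h import *
o={}
for n in ('scene','side'):
    o[n]=snap(n,f'pics/{n}14.png')
a=o['scene'][1]['frame'];b=o['side'][1]['frame']
def c(im,x,y): return cv2.resize(im[y:y+140,x:x+100],None,fx=4,fy=4,interpolation=cv2.INTER_CUBIC)
cv2.imwrite('pics/z14.png',np.hstack([c(a,233,90),c(b,206,130)]))
E
```

```text
18.55 [0.5684 0.0066 0.1324] [-8.9970e+01  2.0000e-02 -1.1421e+02] [ 1.04  1.67 -0.74] 0.0366
18.6 [0.5685 0.0068 0.1323] [ -89.97    0.   -114.21] [ 1.27  0.56 -0.64] 0.0362
```

View pics/z14.png

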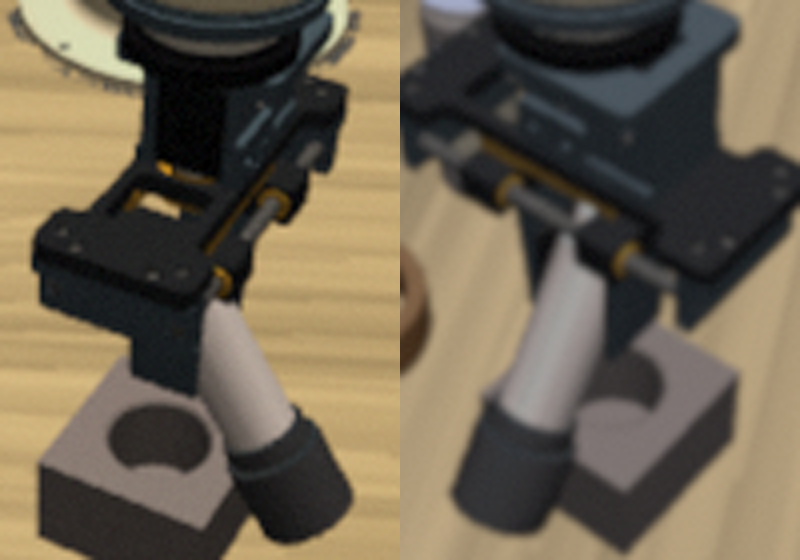

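Tilt looks close to 45°. I'll clamp harder, lift straight off the edge, then travel to the bin.

Call:
apply_moves([
  [0,0,0],
  [0,0,0],
  [0,0,0],
  [0,-1,0],
  [0,-3,0],
  [0,-5,0],
  [0,-7,0],
  [0,-9,0],
  [0,-9,0],
], spin=[0,0,0,0,0,0,0,0,0], grip=1, force=60)

```text
t: 19.55
tool_pos: [0.5696, 0.007, 0.2247]
ee_rot: [-1.567, 0.001, -1.993]
wrist_force: [0.7, -0.4, -4.1]
grip_width: 0.0358
```

Call:
apply_moves([
  [-1,0,0],
  [-3,0,0],
  [-5.5,0,0],
  [-8,0,0],
  [-10.5,0,-0.1],
  [-13,0,-0.2],
  [-14.5,0,-0.2],
  [-15.1,0,-0.2],
  [-15.1,0,-0.2],
  [-15.1,0,-0.2],
], spin=[0,0,0,0,0,0,0,0,0,0])

```text
t: 20.55
tool_pos: [0.6281, 0.145, 0.2216]
ee_rot: [-1.571, -0.001, -1.993]
wrist_force: [-0.2, 0.5, -3.1]
grip_width: 0.0364
```

```bash
python3 - <<'E'
from h import *
import pickle
o={}
for n in ('wrist','scene','side'):
    o[n]=snap(n,f'pics/{n}15.png')
pickle.dump(o,open('o15.pkl','wb'))
E
```

```text
20.55 [0.6281 0.145  0.2216] [-9.003e+01 -4.000e-02 -1.142e+02] [-0.16  0.45 -3.11] 0.0364
20.6 [0.6281 0.1448 0.2218] [-9.0020e+01 -3.0000e-02 -1.1422e+02] [-0.05  0.61 -4.04] 0.0361
20.65 [0.6282 0.1448 0.2219] [-9.0010e+01 -2.0000e-02 -1.1423e+02] [-0.26 -0.05 -3.79] 0.0363
```

View pics/scene15.png

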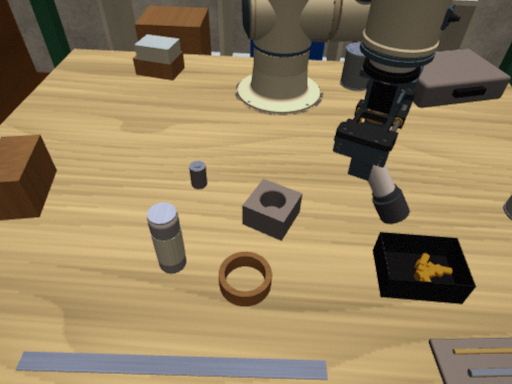

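View pics/side15.png

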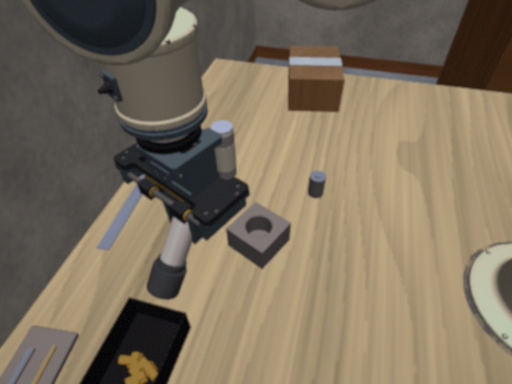

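View pics/wrist15.png

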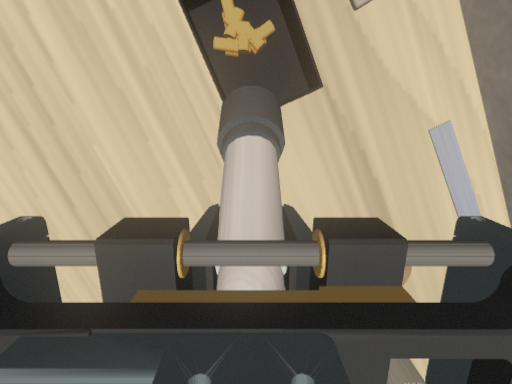

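```bash
cat > ov.py <<'E'
from h import *
def torch_pts(tool,theta,s,az,x0=0):
    P=np.array(tool)+[0,0,.008]
    n=np.array([np.cos(az),np.sin(az),0]); k=np.array([0,0,1.])
    P=P-n*x0
    u=-n*np.sin(theta)+k*np.cos(theta); L=P-u*s
    e1=np.cross(u,k);e1/=np.linalg.norm(e1); e2=np.cross(u,e1)
    a=np.linspace(0,2*np.pi,60)
    C=lambda h,r: L+u*h+r*(np.outer(np.cos(a),e1)+np.outer(np.sin(a),e2))
    return L,u,[C(0,.026),C(.045,.026),C(.057,.022),C(.075,.019)]
def overlay(im,c,rings,x,y,w,h,k):
    z=cv2.resize(im[y:y+h,x:x+w],None,fx=k,fy=k,interpolation=cv2.INTER_CUBIC)
    for r,col in zip(rings,[(0,0,255),(0,255,0),(255,0,0),(0,255,255)]):
        q=((proj(c,r)-[x,y]+.5)*k).astype(np.int32); cv2.polylines(z,[q],True,col,1)
    return z
E
python3 - <<'E'
from ov import *
import pickle
o=pickle.load(open('o15.pkl','rb'))
for i,th in enumerate([45]):
    L,u,r=torch_pts([.6282,.1448,.2219],np.radians(th),.115,np.radians(65.8))
    raw=overlay(o['scene'][1]['frame'],SC,[],355,140,70,95,5); 
    z=overlay(o['scene'][1]['frame'],SC,r,355,140,70,95,5); y=overlay(o['side'][1]['frame'],SD,r,135,210,70,95,5)
    print(L,u)
    cv2.imwrite(f'pics/ov{th}.png',np.hstack([z,y]))
E
```

```text
[0.66153383 0.21897113 0.14858272] [-0.28985936 -0.64496632  0.70710678]
```

View pics/ov45.png

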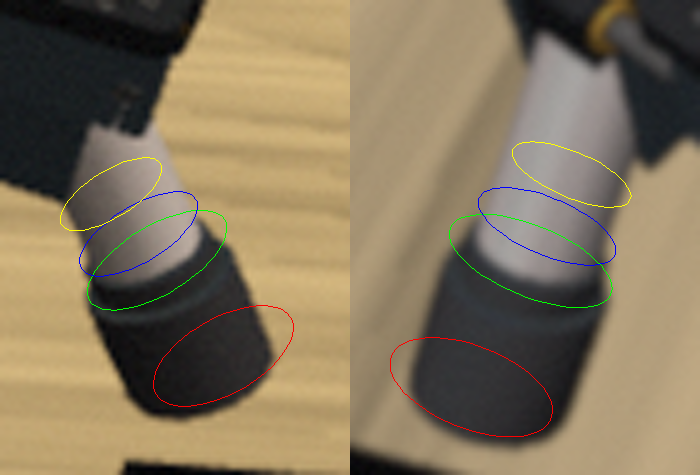

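```bash
cat > fit.py <<'E'
from ov import *
def dist(pts,ring,c):
    q=proj(c,ring); return np.linalg.norm(pts[:,None]-q[None],axis=2).min(1)
def fit(tool,az,lens,colr):
    # lens/colr: dict of cam->pts px
    def res(p):
        L,u,_=torch_pts(tool,p[0],p[1],p[2],p[3])
        e1=np.cross(u,[0,0,1]);e1/=np.linalg.norm(e1);e2=np.cross(u,e1);a=np.linspace(0,2*np.pi,720)
        C=lambda h,r:L+u*h+r*(np.outer(np.cos(a),e1)+np.outer(np.sin(a),e2))
        o=[]
        for c,key in((SC,'scene'),(SD,'side')):
            o+=[dist(lens[key],C(0,.026),c)]
            if colr: o+=[dist(colr[key],C(.057,.0205),c)]
        return np.r_[np.concatenate(o),(p[2]-az)*20, p[3]*300]
    r=least_squares(res,[.6,.115,az,0],diff_step=1e-3); return r
E
python3 - <<'E'
from fit import *
import pickle
f=lambda x0,y0,dx,pts:np.array([[x0+(a-dx)/5-.4,y0+b/5-.4] for a,b in pts])
lens=dict(scene=f(355,140,0,[(135,400),(185,418),(235,405),(272,365)]),side=f(135,210,350,[(413,395),(440,430),(500,443),(550,430)]))
col=dict(scene=f(355,140,0,[(95,280),(150,283),(203,232)]),side=f(135,210,350,[(477,252),(540,283),(612,260)]))
r=fit([.6282,.1448,.2219],np.radians(65.8),lens,col)
print(np.degrees(r.x[0]),r.x[1],np.degrees(r.x[2]),r.x[3],np.round(r.fun,1))
L,u,rg=torch_pts([.6282,.1448,.2219],*r.x[:3],r.x[3]);print(L,u)
o=pickle.load(open('o15.pkl','rb'))
cv2.imwrite('pics/ovf.png',np.hstack([overlay(o['scene'][1]['frame'],SC,rg,355,140,70,95,5),overlay(o['side'][1]['frame'],SD,rg,135,210,70,95,5)]))
E
```

```text
36.90469335556341 0.11567239261002253 65.20128293251922 -0.008422876209425676 [ 0.7  0.8  0.2  0.6  0.7  1.   0.7  1.3  0.   1.   1.5  2.   1.2  0.7
 -0.2 -2.5]
[0.66086639 0.21550071 0.13740425] [-0.25186278 -0.54511306  0.79963547]
```

View pics/ovf.png

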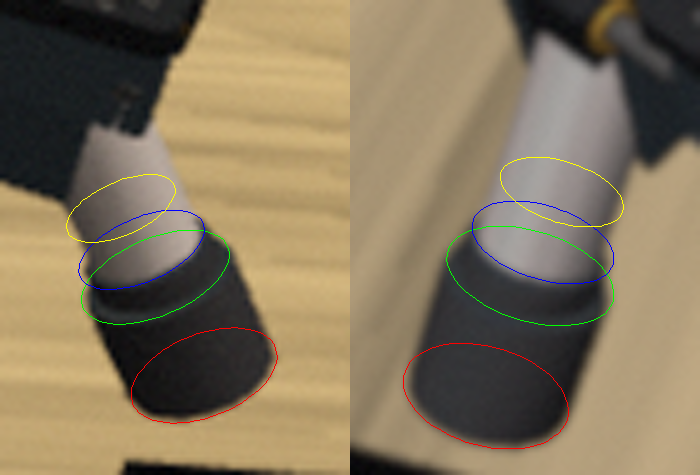

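```bash
python3 - <<'E'
from fit import *
tool=[.5685,.0067,.1323]
a=cv2.imread('pics/scene14.png');b=cv2.imread('pics/side14.png')
rows=[]
for th in (37,45):
    L,u,rg=torch_pts(tool,np.radians(th),.115,np.radians(65.8))
    rows.append(np.hstack([overlay(a,SC,rg,270,155,60,75,5),overlay(b,SD,rg,200,190,60,75,5)]))
cv2.imwrite('pics/ov14.png',cv2.resize(np.vstack(rows),None,fx=.78,fy=.78))
E
```

```text
(no output)
```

View pics/ov14.png

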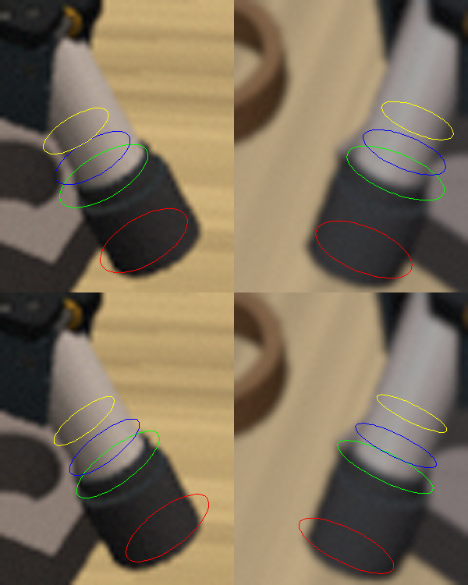

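Overlay says the tilt is about 37–40°, a bit steep. I'll measure it better from this pose (weaker priors), and check whether it sags over time.

```bash
python3 - <<'E'
from fit import *
f=lambda x0,y0,dx,pts:np.array([[x0+(a-dx)/5-.4,y0+b/5-.4] for a,b in pts])
lens=dict(scene=f(355,140,0,[(135,400),(185,418),(235,405),(272,365)]),side=f(135,210,350,[(413,395),(440,430),(500,443),(550,430)]))
col=dict(scene=f(355,140,0,[(95,280),(150,283),(203,232)]),side=f(135,210,350,[(477,252),(540,283),(612,260)]))
# free fit: lens pos (3), theta, az
def res(p,w=5):
    L=p[:3];th,az=p[3:];n=np.array([np.cos(az),np.sin(az),0]);u=-n*np.sin(th)+np.array([0,0,np.cos(th)])
    e1=np.cross(u,[0,0,1]);e1/=np.linalg.norm(e1);e2=np.cross(u,e1);a=np.linspace(0,2*np.pi,1440)
    C=lambda h,r:L+u*h+r*(np.outer(np.cos(a),e1)+np.outer(np.sin(a),e2))
    o=[]
    for c,k in((SC,'scene'),(SD,'side')): o+=[dist(lens[k],C(0,.026),c),dist(col[k],C(.057,.0195),c)]
    return np.r_[np.concatenate(o),(az-1.148)*w]
r=least_squares(res,[.661,.216,.137,.65,1.148],diff_step=1e-3)
print(r.x[:3],np.degrees(r.x[3:]),np.round(r.fun,1))
L=r.x[:3];th,az=r.x[3:];u=np.array([-np.cos(az)*np.sin(th),-np.sin(az)*np.sin(th),np.cos(th)])
for s in(.105,.115,.125): print(s,L+u*s)
o=[snap(n,f'pics/{n}16.png') for n in('scene','side')]
a=cv2.imread('pics/scene15.png').astype(int)[185:225,370:412];b=cv2.imread('pics/scene16.png').astype(int)[185:225,370:412];print(abs(a-b).mean(),abs(a-b).max())
E
```

```text
[0.65964557 0.214108   0.13667309] [33.11170776 65.88414905] [1.5 0.5 0.  0.  0.8 1.  0.  0.6 0.1 1.  1.6 1.1 0.8 1.9 0. ]
0.105 [0.63620979 0.16175552 0.22462184]
0.115 [0.63397781 0.15676957 0.23299791]
0.125 [0.63174583 0.15178362 0.24137398]
20.7 [0.6283 0.1448 0.222 ] [-9.0000e+01 -1.0000e-02 -1.1423e+02] [ 1.17 -0.11 -4.02] 0.0363
20.75 [0.6283 0.1449 0.222 ] [ -90.     -0.   -114.23] [ 0.17 -0.35 -2.59] 0.0361
2.188293650793651 35
```

```bash
cat > axis.py <<'E'
from fit import *
def rayd(c,p):
    Rm=R.from_euler('xyz',c['att']).as_matrix(); return Rm@np.array([(p[0]-c['cx'])/c['f'],-(p[1]-c['cy'])/c['f'],-1])
def axis(edges):
    N=[]
    for c,a,b in edges:
        n=np.cross(rayd(c,a),rayd(c,b)); N.append(n/np.linalg.norm(n)*np.hypot(*(np.array(a)-b)))
    N=np.array(N); u=np.linalg.svd(N)[2][-1]; u*=np.sign(u[2])
    print('u',u,'tilt',np.degrees(np.arccos(u[2])),'az of head',np.degrees(np.arctan2(-u[1],-u[0])),'res',np.round(N@u,2)); return u
E
python3 - <<'E'
from axis import *
S=lambda a,b:(355+a/5-.4,140+b/5-.4); D=lambda a,b:(135+(a-350)/5-.4,210+b/5-.4)
axis([(SC,S(68,200),S(95,280)),(SC,S(152,125),S(203,232)),(SC,S(90,300),S(135,400)),(SC,S(232,250),S(275,360)),
(SD,D(528,80),D(477,250)),(SD,D(636,120),D(612,258)),(SD,D(447,280),D(412,385)),(SD,D(605,305),D(570,400))])
E
```

```text
u [-0.19685679 -0.50666895  0.83936522] tilt 32.92685060870707 az of head 68.76728953387332 res [ 1.25 -1.1  -0.02  0.14  0.87 -2.83  1.18  1.08]
```

Edge-plane fit agrees: tilt about 33–36°. I'll go back and push about 2 cm further.

Call:
apply_moves([
  [2,0,0],
  [5,0,0],
  [8,0,0],
  [11,0,0.1],
  [13.3,0,0.2],
  [13.3,2,0.2],
  [13.3,5,0.2],
  [13.3,8,0.2],
  [13.3,9,0.2],
  [13.3,9,0.2],
], spin=[0,0,0,0,0,0,0,0,0,0])

```text
t: 21.8
tool_pos: [0.5752, 0.0234, 0.1311]
ee_rot: [-1.573, -0.001, -1.993]
wrist_force: [-0.6, 0.5, -4.2]
grip_width: 0.0361
```

Call:
apply_moves([
  [0.8,0,0],
  [1.6,0,0],
  [2.2,0,0],
  [2.8,0,0],
  [3.4,0,0],
  [3.8,0,0],
  [3.8,0,0],
], spin=[0,0,0,0,0,0,0])

```text
t: 22.5
tool_pos: [0.5612, -0.0116, 0.1334]
ee_rot: [-1.568, 0.002, -1.994]
wrist_force: [1.4, 3.2, 4.4]
grip_width: 0.0357
```

```bash
python3 - <<'E'
from ov import *
a=snap('scene','pics/scene17.png')[1]['frame'];b=snap('side','pics/side17.png')[1]['frame']
cv2.imwrite('pics/z17.png',np.hstack([overlay(a,SC,[],255,125,80,110,5),overlay(b,SD,[],180,160,80,110,5)]))
E
```

```text
22.5 [ 0.5612 -0.0116  0.1334] [-8.9840e+01  1.0000e-01 -1.1423e+02] [1.38 3.22 4.38] 0.0357
22.55 [ 0.5612 -0.0115  0.1333] [-8.9850e+01  8.0000e-02 -1.1423e+02] [2.66 2.53 4.27] 0.0361
```

View pics/z17.png

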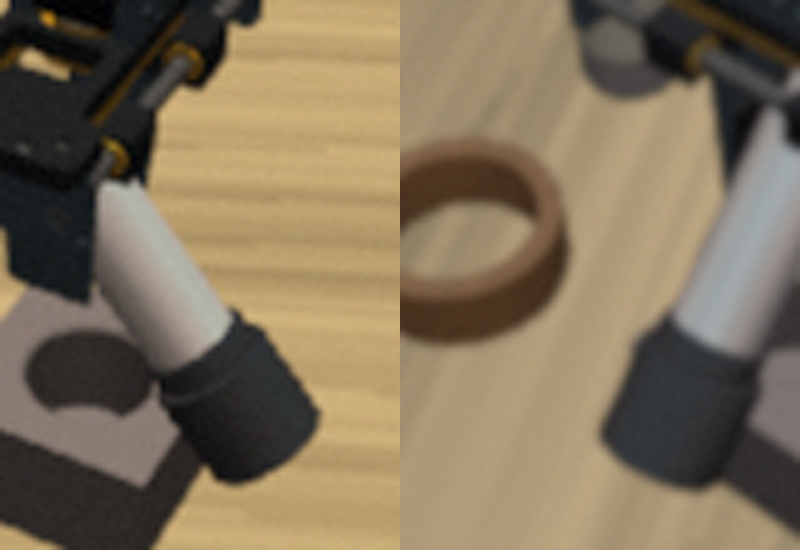

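```bash
python3 - <<'E'
from axis import *
S=lambda a,b:(255+a/5-.4,125+b/5-.4); D=lambda a,b:(180+(a-400)/5-.4,160+b/5-.4)
axis([(SC,S(95,270),S(157,370)),(SC,S(137,187),S(230,315)),(SC,S(165,405),S(208,472)),(SC,S(270,327),S(320,415)),
(SD,D(760,115),D(677,315)),(SD,D(797,235),D(755,355)),(SD,D(637,350),D(602,430)),(SD,D(755,385),D(722,470))])
E
```

```text
u [-0.23272604 -0.57405434  0.7850479 ] tilt 38.274891483321035 az of head 67.93198829666339 res [ 0.89 -1.46  0.41  0.99  0.66 -1.28  0.63 -0.36]
```

Scene and side edges give about 38–40°, but the geometry predicts more. I'll lift it to the bin and measure with all three cameras.

Call:
apply_moves([
  [0,-1,0],
  [0,-3,0],
  [0,-6,0],
  [0,-9,0],
  [-2,-9,0],
  [-5,-9,0],
  [-9,-9,0],
  [-13,-9,-0.1],
  [-16,-9,-0.2],
  [-17.1,-9,-0.2],
  [-17.1,-9,-0.2],
  [-17.1,-9,-0.2],
], spin=[0,0,0,0,0,0,0,0,0,0,0,0])

```text
t: 23.8
tool_pos: [0.628, 0.1449, 0.222]
ee_rot: [-1.571, -0.001, -1.993]
wrist_force: [-0.3, -0.6, -3.8]
grip_width: 0.036
```

```bash
python3 - <<'E'
from ov import *
import pickle
o={n:snap(n,f'pics/{n}18.png') for n in('wrist','scene','side')}
pickle.dump(o,open('o18.pkl','wb'))
a,b,w=[o[n][1]['frame'] for n in('scene','side','wrist')]
cv2.imwrite('pics/z18.png',np.hstack([overlay(a,SC,[],355,140,70,95,5),overlay(b,SD,[],130,210,70,95,5)]))
cv2.imwrite('pics/zw18.png',cv2.resize(w[70:300,190:320],None,fx=4,fy=4,interpolation=cv2.INTER_CUBIC)[:600])
E
```

```text
23.8 [0.628  0.1449 0.222 ] [-9.0020e+01 -6.0000e-02 -1.1418e+02] [-0.3  -0.55 -3.79] 0.036
23.85 [0.628  0.1446 0.2221] [-9.0020e+01 -5.0000e-02 -1.1421e+02] [ 0.03 -0.25 -2.57] 0.0357
23.9 [0.628  0.1445 0.2221] [-9.0010e+01 -4.0000e-02 -1.1424e+02] [ 0.3   0.05 -3.39] 0.0362
```

View pics/z18.png

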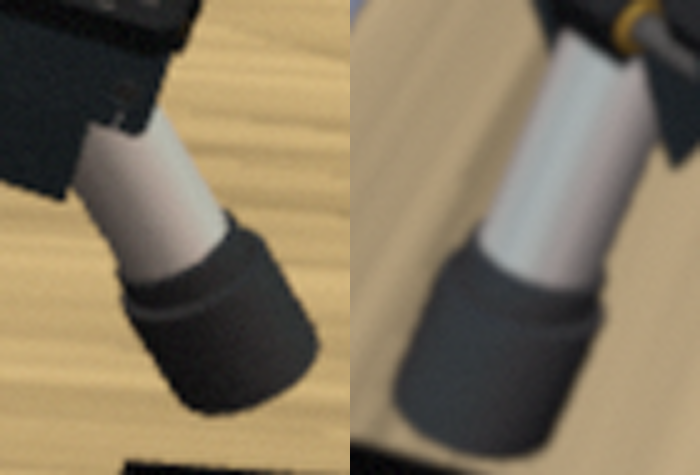

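View pics/zw18.png

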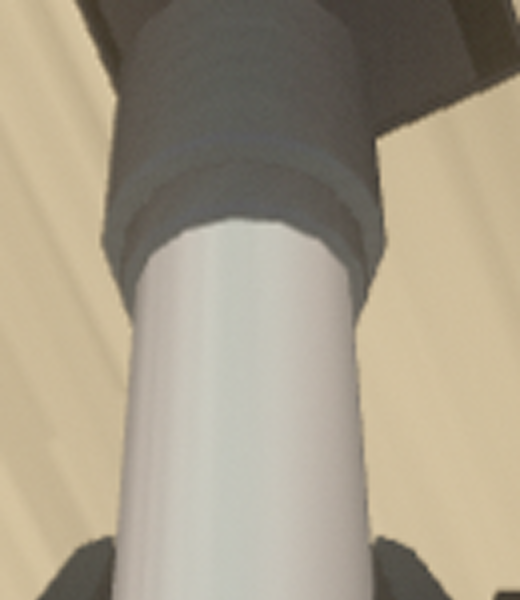

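```bash
cat > full.py <<'E'
from axis import *
import pickle
def wcam(s,f):
    Rt=R.from_euler('xyz',s['ee_rot']).as_matrix(); M=f['tool_from_camera']
    return dict(f=f['fx'],cx=f['cx'],cy=f['cy'],eye=s['tool_pos']+Rt@M[:3,3],Rm=Rt@M[:3,:3])
def Rm(c): return c['Rm'] if 'Rm' in c else R.from_euler('xyz',c['att']).as_matrix()
def pj(c,p,off):
    q=(p-np.array(c['eye'])-off)@Rm(c); return np.c_[c['cx']-c['f']*q[:,0]/q[:,2],c['cy']+c['f']*q[:,1]/q[:,2]]
def run(data,x0,cams):
    # data: (cam, kind 'e'/'r', h, r, pts)
    A=np.linspace(0,2*np.pi,1080)
    def model(p):
        L=p[:3];th,az=p[3:5];n=np.array([np.cos(az),np.sin(az),0]);u=-n*np.sin(th)+np.array([0,0,np.cos(th)])
        e1=np.cross(u,[0,0,1]);e1/=np.linalg.norm(e1);return L,u,e1,np.cross(u,e1)
    def res(p):
        L,u,e1,e2=model(p); o=[]
        for ci,kind,h,r,pts in data:
            c=cams[ci]; off=p[5+3*ci:8+3*ci]; pts=np.array(pts)
            if kind=='e':
                for q in pts:
                    d=Rm(c)@np.array([(q[0]-c['cx'])/c['f'],-(q[1]-c['cy'])/c['f'],-1]);eye=np.array(c['eye'])+off
                    m=np.cross(d,u); o.append((abs((L-eye)@m)/np.linalg.norm(m)-r)*c['f']/np.linalg.norm(L-eye))
            else:
                ring=L+u*h+r*(np.outer(np.cos(A),e1)+np.outer(np.sin(A),e2)); q=pj(c,ring,off)
                o+=list(np.linalg.norm(pts[:,None]-q[None],axis=2).min(1))
        return np.r_[o,p[5:]/.002]
    r=least_squares(res,np.r_[x0,np.zeros(3*len(cams))],diff_step=1e-4,loss='soft_l1')
    L,u,_,_=model(r.x); J=r.jac; cov=np.linalg.inv(J.T@J)
    print('L',L,'tilt,az',np.degrees(r.x[3:5]),'+-',np.degrees(np.sqrt(np.diag(cov))[3:5]),'offs mm',np.round(r.x[5:]*1000,1),'rms',np.sqrt((res(r.x)**2).mean()))
    return L,u
E
cat > m18.py <<'E'
from full import *
o=pickle.load(open('o18.pkl','rb'))
W=wcam(*o['wrist']);cams=[SC,SD,W]
S=lambda *P:[(355+a/5-.4,140+b/5-.4) for a,b in P]; D=lambda *P:[(130+(a-350)/5-.4,210+b/5-.4) for a,b in P]; V=lambda *P:[(190+a/4-.4,70+b/4-.4) for a,b in P]
data=[(0,'e',0,.019,S((75,190),(122,275),(160,110),(228,212))),(0,'e',0,.026,S((125,305),(180,395),(270,240),(318,345))),
(0,'r',0,.026,S((180,395),(215,414),(265,405),(300,380),(318,345))),(0,'r',.057,.0195,S((125,280),(170,275),(205,250),(228,220))),
(1,'e',0,.019,D((553,50),(480,240),(648,130),(603,265))),(1,'e',0,.026,D((437,290),(395,390),(603,315),(555,430))),
(1,'r',0,.026,D((395,390),(415,425),(460,450),(510,457),(545,445))),(1,'r',.057,.0195,D((480,245),(510,270),(555,288),(600,285))),
(2,'e',0,.019,V((132,325),(113,600),(355,325),(372,600))),(2,'r',.057,.0192,V((240,218),(180,240),(310,240))),(2,'e',0,.026,V((103,235),(385,235),(118,100),(375,120)))]
if __name__=='__main__':
    L,u=run(data,[.663,.222,.14,.75,1.15],cams)
    run([d for d in data if d[0]<2],[.663,.222,.14,.75,1.15],cams)
    run([d for d in data if d[0]==2],[.663,.222,.14,.75,1.15],cams)
    B=np.array([.6914,.2872,.06]); k=(L-B)@u; print('aim miss',L-u*k-B,'dist',k, 'grasp->',[(L+u*s-o['wrist'][0]['tool_pos'])*1000 for s in(.105,.115)])
E
python3 m18.py
```

```text
L [0.66507849 0.22659597 0.14502722] tilt,az [40.6044754  65.62550183] +- [0.91448551 0.6785825 ] offs mm [ 0.9 -0.7 -1.  -1.   1.3  0.3  0.1 -0.5  0.6] rms 0.7047633337322842
L [0.66474679 0.22654082 0.14599959] tilt,az [40.74067819 66.63286154] +- [0.92452556 1.58569184] offs mm [ 0.6 -0.8 -0.7 -0.6  0.7  0.7  0.   0.   0. ] rms 0.7311962308473076
L [0.67438638 0.24773288 0.12078731] tilt,az [42.39719222 65.42546568] +- [3.41347137 0.74090488] offs mm [ 0.  -0.  -0.  -0.   0.  -0.  -0.2 -0.  -0. ] rms 2.106032467872745
aim miss [0.00256672 0.00315515 0.0033717 ] dist 0.10755178560270728 grasp-> [array([ 8.90997649, 19.45054729,  2.75797889]), array([ 6.22399272, 13.52231665, 10.35018362])]
```

All three cameras together give a tilt of about 41° ± 1–2° and a heading of 65.6°. The axis passes about 5 mm from the bin middle, with the lens over the bin and its lowest edge about 68 mm above the rim. The barrel has shifted about 11 mm along the pads, so I won't push for the last few degrees. A small aim trim, then I'll check it holds still.

Call:
apply_moves([
  [0.1,0.1,0],
  [0.3,0.2,0],
  [0.3,0.2,0],
  [0.3,0.2,0],
  [0.3,0.2,0],
], spin=[0,0,0,0,0])

```text
t: 24.45
tool_pos: [0.6273, 0.1429, 0.2199]
ee_rot: [-1.571, 0.0, -1.993]
wrist_force: [-0.6, 0.0, -2.5]
grip_width: 0.0358
```

```bash
python3 - <<'E'
from ov import *
import pickle
o={n:snap(n,f'pics/{n}19.png') for n in('wrist','scene','side')}
pickle.dump(o,open('o19.pkl','wb'))
E
```

```text
24.45 [0.6273 0.1429 0.2199] [ -90.      0.   -114.19] [-0.57  0.04 -2.45] 0.0358
24.5 [0.6273 0.143  0.22  ] [ -90.      0.   -114.18] [-1.41  1.27 -3.06] 0.0361
24.55 [0.6273 0.143  0.2199] [ -90.      0.   -114.18] [-0.65  1.21 -3.18] 0.0364
```

Call:
apply_moves([
  [0,0,0],
  [0,0,0],
  [0,0,0],
  [0,0,0],
  [0,0,0],
  [0,0,0],
  [0,0,0],
  [0,0,0],
  [0,0,0],
  [0,0,0],
  [0,0,0],
  [0,0,0],
], spin=[0,0,0,0,0,0,0,0,0,0,0,0])

```text
t: 25.8
tool_pos: [0.6272, 0.1429, 0.2199]
ee_rot: [-1.571, -0.0, -1.993]
wrist_force: [-0.1, -1.3, -3.4]
grip_width: 0.0357
```

```bash
python3 - <<'E'
from ov import *
import pickle
p=pickle.load(open('o19.pkl','rb'))
o={n:snap(n,f'pics/{n}20.png') for n in('wrist','scene','side')}
pickle.dump(o,open('o20.pkl','wb'))
for n,(y0,y1,x0,x1) in dict(wrist=(60,200,200,310),scene=(160,230,365,425),side=(210,305,140,190)).items():
    a=cv2.cvtColor(p[n][1]['frame'][y0:y1,x0:x1],6).astype(np.float32);b=cv2.cvtColor(o[n][1]['frame'][y0:y1,x0:x1],6).astype(np.float32)
    print(n,cv2.phaseCorrelate(a,b))
a,b=[o[n][1]['frame'] for n in('scene','side')]
cv2.imwrite('pics/z20.png',np.hstack([overlay(a,SC,[],355,140,70,95,5),overlay(b,SD,[],130,210,70,95,5)]))
E
```

```text
25.8 [0.6272 0.1429 0.2199] [ -90.     -0.   -114.18] [-0.07 -1.32 -3.37] 0.0357
25.85 [0.6273 0.143  0.2199] [ -90.      0.   -114.18] [-0.47  0.42 -2.51] 0.036
25.9 [0.6273 0.1429 0.2199] [ -90.     -0.   -114.18] [ 0.53 -0.23 -4.29] 0.0361
wrist ((-0.00769694664868581, -0.005094769839089963), 0.9939254333575567)
scene ((0.0021662050889226236, 0.024018714020179743), 1.005307423185419)
side ((0.02788903206950266, -0.026131345127971883), 0.9953087691466014)
```

View pics/z20.png

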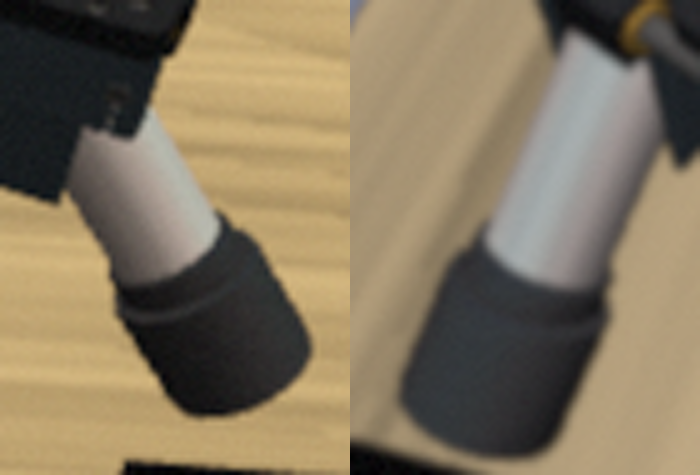

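View pics/wrist20.png

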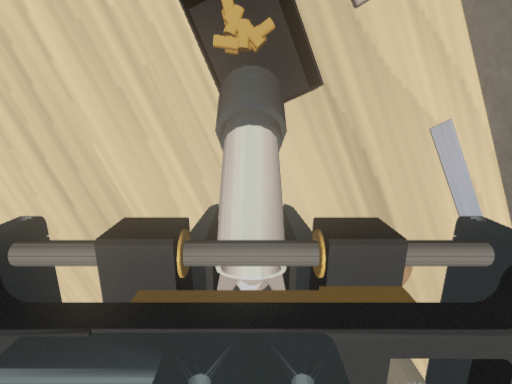

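View pics/side20.png

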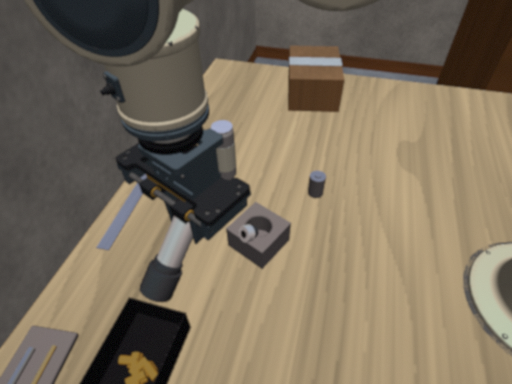

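The side view shows a problem: the cap is not on the torch. There is a white ring in the holder socket at about (249,232), and the wrist view shows the mouth open at (252,272). It must have jumped out in the quick lift and transfer. I'll look closely before anything else.

```bash
python3 - <<'E'
from ov import *
a=cv2.imread('pics/scene20.png');b=cv2.imread('pics/side20.png');w=cv2.imread('pics/wrist20.png')
cv2.imwrite('pics/z21.png',np.hstack([overlay(a,SC,[],235,175,75,70,5),overlay(b,SD,[],220,195,75,70,5)]))
cv2.imwrite('pics/zw21.png',cv2.resize(w[200:304,190:315],None,fx=5,fy=5,interpolation=cv2.INTER_CUBIC))
for k in (17,18):
    a=cv2.imread(f'pics/side{k}.png'); cv2.imwrite(f'pics/zs{k}.png',overlay(a,SD,[],200,150,100,120,5))
E
```

```text
(no output)
```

View pics/z21.png

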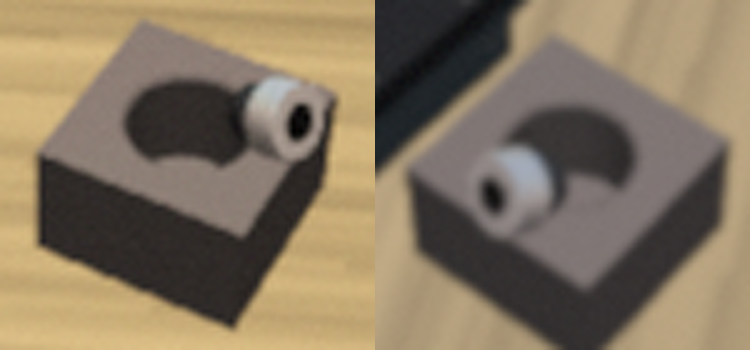

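View pics/zw21.png

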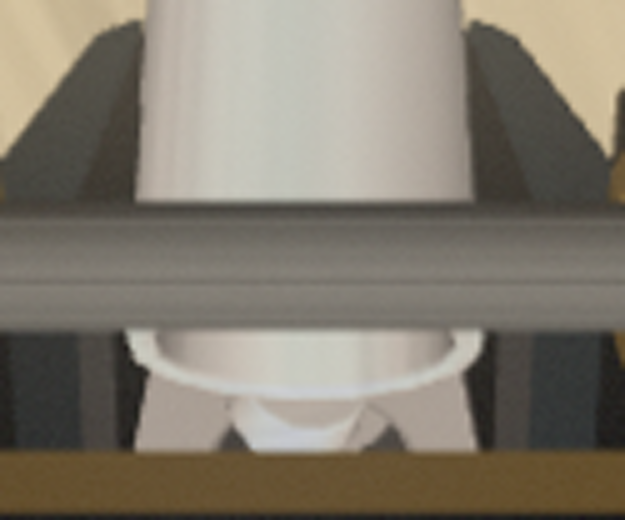

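View pics/zs18.png

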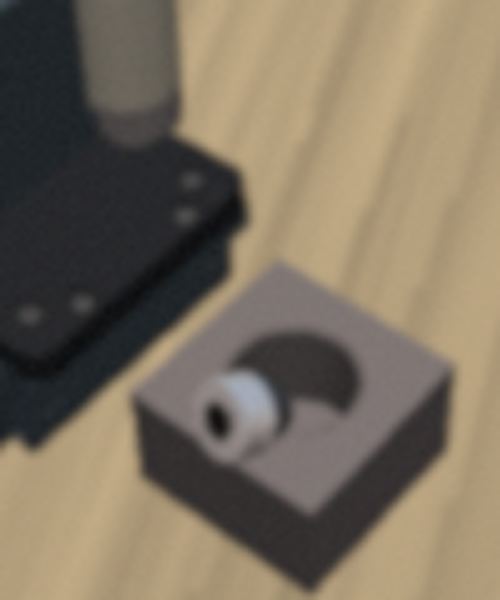

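The cap is lying on its side on top of the holder near the +n edge, its plug overhanging the socket. It can be recovered with about 41 s left. Plan:
1. Right the torch against the holder's -n face and stand it on the bench.
2. Turn the cap upright and put the torch back in the holder.
3. Refit the cap and repeat the tip with gentle moves.

First, back past the holder.

Call:
apply_moves([
  [1.5,0,0],
  [4.5,0,0],
  [8.5,0,0],
  [12.5,0,0],
  [16.5,0,0],
  [20.5,0,0],
  [24.5,0,0],
  [28.5,0,0],
  [31.3,0,0],
  [32.6,0,0],
  [32.6,0,0],
], spin=[0,0,0,0,0,0,0,0,0,0,0])

```text
t: 27.05
tool_pos: [0.4929, -0.1559, 0.2201]
ee_rot: [-1.571, -0.0, -1.995]
wrist_force: [0.1, 1.3, -2.9]
grip_width: 0.0358
```

Call:
apply_moves([
  [0,2,0],
  [0,5,0],
  [0,8,0],
  [0,10,0],
  [0,11,0],
  [0,11,0],
], spin=[0,0,0,0,0,0])

```text
t: 27.65
tool_pos: [0.4935, -0.1536, 0.1091]
ee_rot: [-1.573, 0.0, -1.992]
wrist_force: [0.7, 0.7, -2.6]
grip_width: 0.0362
```

```bash
python3 - <<'E'
from ov import *
a=snap('scene','pics/scene22.png')[1]['frame'];b=snap('side','pics/side22.png')[1]['frame']
cv2.imwrite('pics/z22.png',np.hstack([overlay(a,SC,[],195,120,120,130,3),overlay(b,SD,[],200,120,120,130,3)]))
print(tri(np.array([292,198.6]),np.array([247,233.])))
E
```

```text
27.65 [ 0.4935 -0.1536  0.1091] [-9.0100e+01  1.0000e-02 -1.1414e+02] [ 0.66  0.75 -2.64] 0.0362
27.7 [ 0.494  -0.154   0.1101] [-9.0020e+01  1.0000e-02 -1.1415e+02] [ 0.05  0.35 -2.29] 0.0359
(array([0.57685958, 0.03686495, 0.07818406]), np.float64(0.29567660303467436))
```

View pics/z22.png

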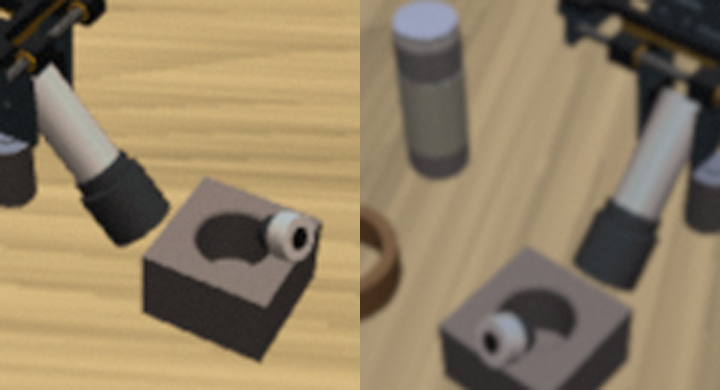

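The cap triangulates to (0.577, 0.037, 0.078): axis along n, rim resting on the holder's top, plug over the socket, well placed for my jaw direction. Now righting the torch against the near face.

Call:
apply_moves([
  [-1,0,0],
  [-2,-0.2,0],
  [-3,-0.4,0],
  [-4,-0.6,0],
  [-5,-0.8,0],
  [-6,-1,0],
  [-6.8,-1.2,0],
  [-7.4,-1.3,0],
  [-7.4,-1.3,0],
], spin=[0,0,0,0,0,0,0,0,0])

```text
t: 28.65
tool_pos: [0.5248, -0.0866, 0.1242]
ee_rot: [-1.569, -0.001, -1.992]
wrist_force: [-2.7, -4.9, -2.2]
grip_width: 0.036
```

```bash
python3 - <<'E'
from ov import *
a=snap('scene','pics/scene23.png')[1]['frame'];b=snap('side','pics/side23.png')[1]['frame']
cv2.imwrite('pics/z23.png',np.hstack([overlay(a,SC,[],215,120,100,130,4),overlay(b,SD,[],210,120,100,130,4)]))
E
```

```text
28.65 [ 0.5248 -0.0866  0.1242] [-8.9880e+01 -5.0000e-02 -1.1412e+02] [-2.66 -4.86 -2.21] 0.036
28.7 [ 0.5248 -0.0867  0.1241] [-8.9880e+01 -4.0000e-02 -1.1413e+02] [-1.47 -5.78 -1.55] 0.0362
```

View pics/z23.png

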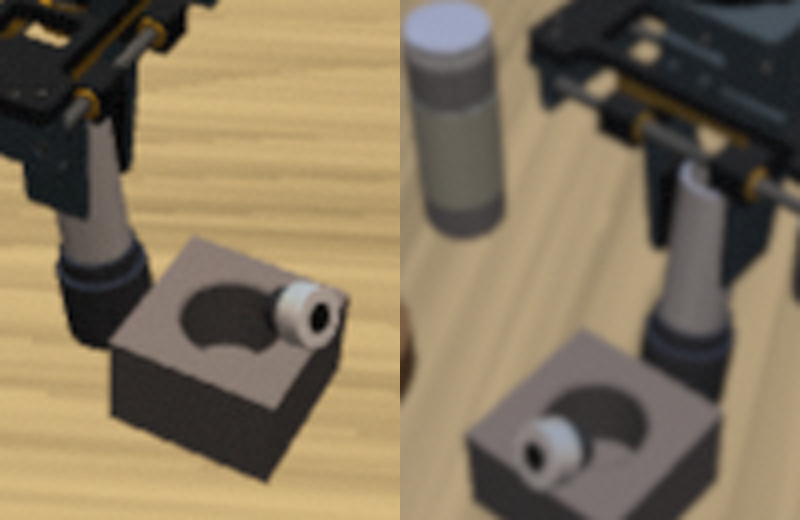

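Call:
apply_moves([
  [-0.5,0,0],
  [-1,0,0],
  [-1,0,0],
  [-1,0,0],
], spin=[0,0,0,0])

```text
t: 29.15
tool_pos: [0.5287, -0.0777, 0.1239]
ee_rot: [-1.569, -0.001, -1.992]
wrist_force: [-1.9, -6.1, -3.1]
grip_width: 0.036
```

```bash
python3 - <<'E'
from ov import *
a=snap('scene','pics/scene24.png')[1]['frame'];b=snap('side','pics/side24.png')[1]['frame']
cv2.imwrite('pics/z24.png',np.hstack([overlay(a,SC,[],215,130,80,100,5),overlay(b,SD,[],240,140,80,100,5)]))
E
```

```text
29.15 [ 0.5287 -0.0777  0.1239] [-8.9900e+01 -4.0000e-02 -1.1415e+02] [-1.85 -6.12 -3.12] 0.036
29.2 [ 0.5287 -0.0778  0.1239] [-8.9900e+01 -4.0000e-02 -1.1416e+02] [-0.45 -5.12 -2.93] 0.0359
```

View pics/z24.png

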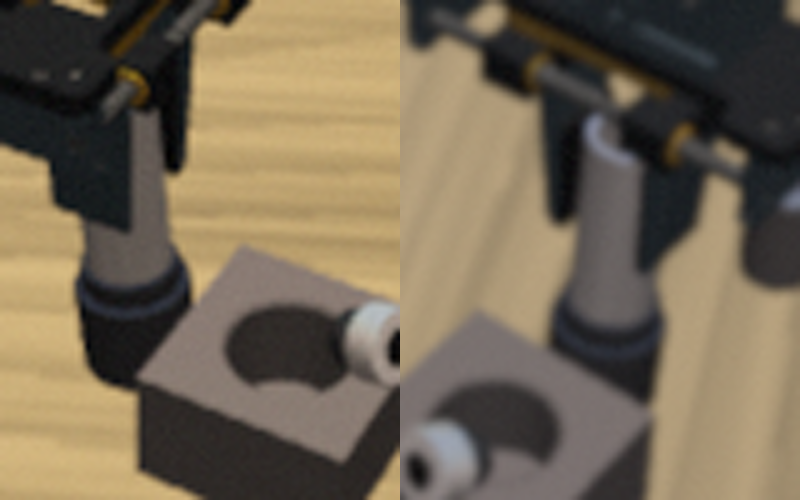

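```bash
python3 - <<'E'
from axis import *
S=lambda a,b:(215+a/5-.4,130+b/5-.4); D=lambda a,b:(240+(a-400)/5-.4,140+b/5-.4)
axis([(SC,S(160,150),S(174,255)),(SC,S(77,300),S(90,368)),(SD,D(583,145),D(572,285))])
# what vertical edges look like there
for c,o in((SC,(215,130,0)),(SD,(240,140,400))):
    for z in(.08,.15): print(((proj(c,[[.527,-.08,z]])-o[:2]+.4)*5+[o[2],0]).round())
E
```

```text
u [-0.01176208 -0.11163766  0.99367937] tilt 6.445355721728668 az of head 83.98554014099581 res [ 0.03 -0.05  0.  ]
[[117. 243.]]
[[115. 116.]]
[[622. 279.]]
[[630. 160.]]
```

Torch is within about 6° of upright. I'll carry it to clear bench, about (0.40, 0.03), and stand it there head down.

Call:
apply_moves([
  [-0.4,0,0],
  [-0.4,0,0],
  [0.6,-0.6,0],
  [0.6,-1,-1],
  [0.6,-1,-4],
  [0,-1,-7.5],
  [-1,-1,-11],
  [-2.5,-1,-14],
  [-4,-1,-15.6],
  [-4.4,-1,-16],
  [-4.4,-0.5,-16],
  [-4.4,0,-16],
], spin=[0,0,0,0,0,0,0,0,0,0,0,0])

```text
t: 30.45
tool_pos: [0.401, 0.0275, 0.123]
ee_rot: [-1.569, 0.0, -1.993]
wrist_force: [0.2, -0.3, -3.5]
grip_width: 0.0359
```

Call:
apply_moves([
  [0,0.2,0],
  [0,0.4,0],
  [0,0.6,0],
  [0,0.6,0],
], spin=[0,0,0,0])

```text
t: 30.85
tool_pos: [0.4002, 0.0277, 0.1166]
ee_rot: [-1.571, -0.0, -1.993]
wrist_force: [0.2, -0.2, -3.0]
grip_width: 0.0362
```

Call:
apply_moves([
  [0,0.2,0],
  [0,0.4,0],
  [0,0.4,0],
], spin=[0,0,0])

```text
t: 31.15
tool_pos: [0.4001, 0.0279, 0.1127]
ee_rot: [-1.571, -0.0, -1.993]
wrist_force: [0.5, -0.1, -3.6]
grip_width: 0.0363
```

```bash
python3 - <<'E'
from ov import *
a=snap('scene','pics/scene25.png')[1]['frame'];b=snap('side','pics/side25.png')[1]['frame']
cv2.imwrite('pics/z25.png',np.hstack([overlay(a,SC,[],240,80,80,100,5),overlay(b,SD,[],290,170,80,100,5)]))
E
```

```text
31.15 [0.4001 0.0279 0.1127] [-9.0020e+01 -1.0000e-02 -1.1418e+02] [ 0.51 -0.07 -3.62] 0.0363
31.2 [0.4001 0.0279 0.1128] [ -90.01   -0.   -114.18] [-0.09  0.72 -3.59] 0.0361
```

View pics/z25.png

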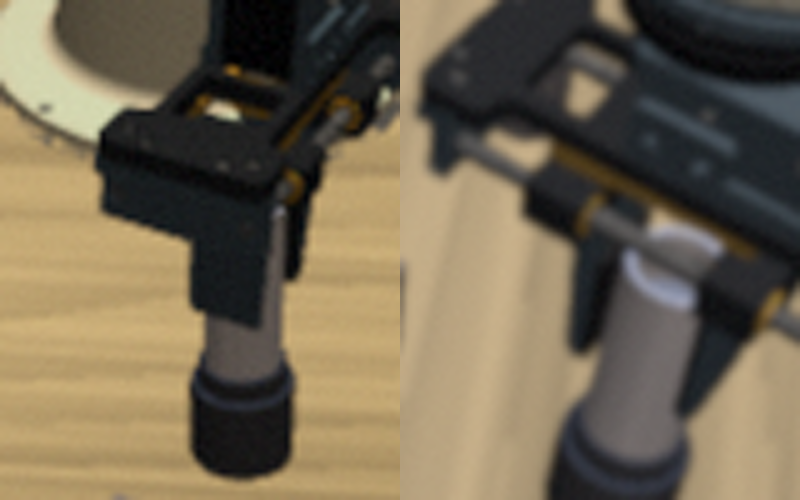

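Call:
apply_moves([
  [0,0.3,0],
  [0,0.4,0],
  [0,0.4,0],
], spin=[0,0,0])

```text
t: 31.55
tool_pos: [0.4001, 0.0279, 0.1087]
ee_rot: [-1.571, -0.0, -1.993]
wrist_force: [0.1, 0.0, -3.9]
grip_width: 0.0364
```

Call:
apply_moves([
  [0,0.3,0],
  [0,0.3,0],
], spin=[0,0])

```text
t: 31.75
tool_pos: [0.4008, 0.0281, 0.1068]
ee_rot: [-1.569, 0.001, -1.993]
wrist_force: [-3.1, 5.8, 31.2]
grip_width: 0.0365
```

On the bench. Ease off, release, and go up and over towards the cap.

Call:
apply_moves([
  [0,-0.2,0],
  [0,-0.2,0],
  [0,-0.2,0],
  [0,-0.2,0],
  [0,-0.2,0],
  [0,-0.2,0],
  [0,-0.2,0],
  [0,-3,0],
  [0,-7,0],
  [0,-9,0],
  [0,-9,0],
], spin=[0,0,0,0,0,0,0,0,0,0,0], grip=0.2)

```text
t: 32.85
tool_pos: [0.4016, 0.0278, 0.1983]
ee_rot: [-1.566, 0.002, -1.993]
wrist_force: [-0.9, 0.7, 0.4]
grip_width: 0.0727
```

```bash
python3 - <<'E'
from ov import *
import pickle
o={n:snap(n,f'pics/{n}26.png') for n in('wrist','scene','side')}
pickle.dump(o,open('o26.pkl','wb'))
a,b=[o[n][1]['frame'] for n in('scene','side')]
cv2.imwrite('pics/z26.png',np.hstack([overlay(a,SC,[],235,80,80,130,4),overlay(b,SD,[],225,170,120,110,4)[:520]]) if False else np.hstack([overlay(a,SC,[],235,80,80,130,4),overlay(b,SD,[],225,150,110,130,4)]))
s=o['wrist'][0]; print(delta(s,[.577,.0369,.2]))
E
```

```text
32.85 [0.4016 0.0278 0.1983] [-8.9740e+01  9.0000e-02 -1.1418e+02] [-0.92  0.66  0.45] 0.0727
32.9 [0.4009 0.0278 0.1968] [-8.9850e+01  5.0000e-02 -1.1418e+02] [-0.01  0.9   0.38] 0.0727
32.95 [0.4002 0.0279 0.1959] [-8.9960e+01  2.0000e-02 -1.1418e+02] [-0.1   0.01 -0.65] 0.0732
[-8.01402121 -0.09142179 15.62664414]
```

View pics/z26.png

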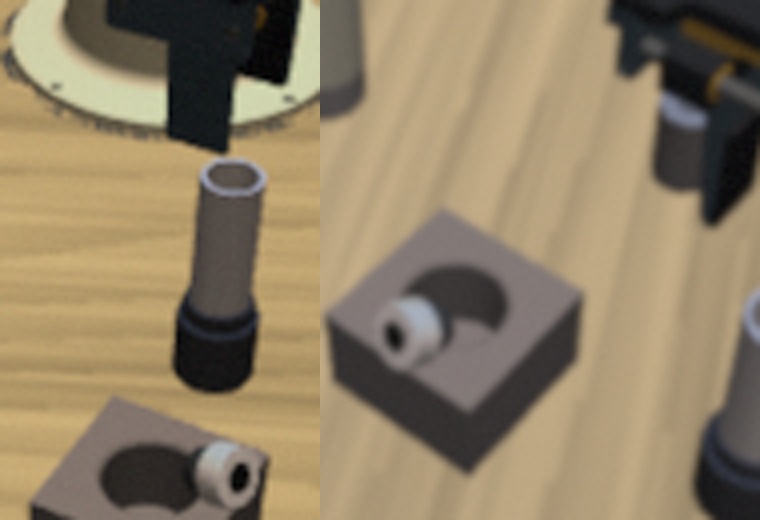

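View pics/wrist26.png

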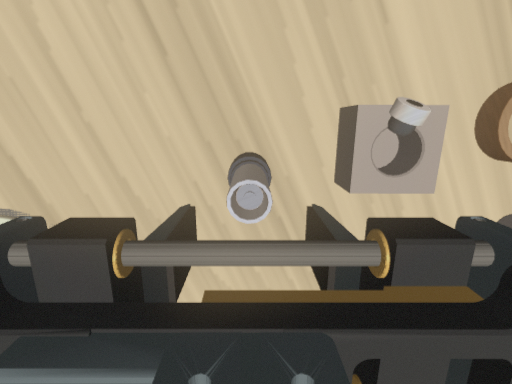

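The torch stands upright with the battery's button visible inside. Now over the cap to see its exact orientation.

Call:
apply_moves([
  [-1,0,3],
  [-3,0,7],
  [-5.5,0,11],
  [-7.5,0,14.5],
  [-8,0,15.6],
  [-8,0,15.6],
  [-8,0,15.6],
], spin=[0,0,0,0,0,0,0])

```text
t: 33.7
tool_pos: [0.5737, 0.0369, 0.1947]
ee_rot: [-1.573, -0.001, -1.993]
wrist_force: [0.2, 0.6, -0.4]
grip_width: 0.0728
```

```bash
python3 - <<'E'
from ov import *
import pickle
o={n:snap(n,f'pics/{n}27.png') for n in('wrist',)}
pickle.dump(o,open('o27.pkl','wb'))
w=o['wrist'][1]['frame']
cv2.imwrite('pics/zw27.png',cv2.resize(w[110:230,180:320],None,fx=5,fy=5,interpolation=cv2.INTER_CUBIC))
E
```

```text
33.7 [0.5737 0.0369 0.1947] [-9.0150e+01 -6.0000e-02 -1.1418e+02] [ 0.22  0.56 -0.4 ] 0.0728
```

View pics/zw27.png

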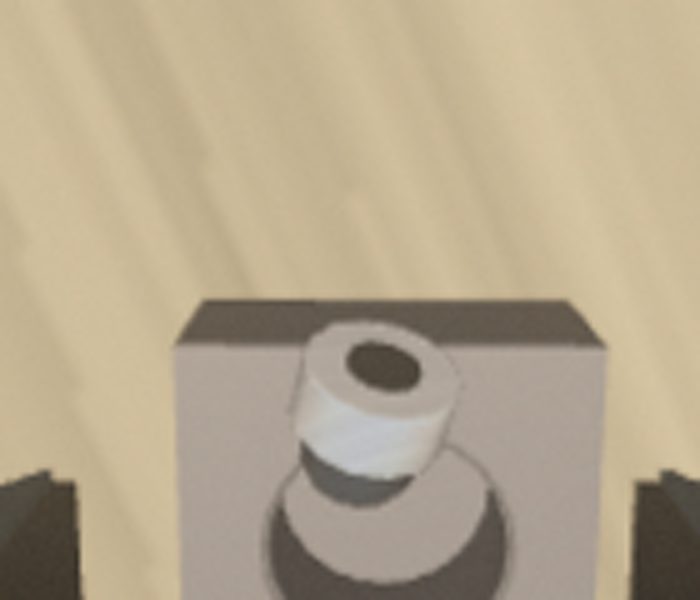

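The cap sits tilted about 24° (plug already dipping into the socket), its axis turned about 13° from my tool x. I'll compute the grasp.

```bash
python3 - <<'E'
from h import *
import pickle
s,f=pickle.load(open('o27.pkl','rb'))['wrist']
for z in(.074,.078):
    p=wz(f,s,255.2,189.4,z); print(p,delta(s,[p[0],p[1],.083]),(p-[.5635,-.0018,0])[:2]@[.41,.912])
print(wz(f,s,256.6,183.6,.082))
a=wz(f,s,180+383/5,110+368/5,.081);b=wz(f,s,180+355/5,110+485/5,.070);print(np.degrees(np.arctan2(*(a-b)[[1,0]])))
E
```

```text
[0.57797618 0.03528977 0.074     ] [-0.03818471 11.17086164  0.48259461] 0.03976110362208604
[0.57832962 0.03622379 0.078     ] [-0.13786871 11.17076701  0.47657943] 0.040757838606599844
[0.5824744  0.04216341 0.082     ]
54.47856287853769
```

Call:
apply_moves([
  [0,3,0.3],
  [0,7,0.3],
  [0,10,0.3],
  [0,11.1,0.3],
  [0,11.1,0.3],
], spin=[6,12,12,12,12])

```text
t: 34.25
tool_pos: [0.5765, 0.0357, 0.0842]
ee_rot: [-1.573, -0.002, -2.202]
wrist_force: [0.2, 0.1, 0.6]
grip_width: 0.0731
```

Call:
apply_moves([
  [0,0,0],
  [0,0,0],
  [0,0,0],
  [0,0,0],
  [0,0,0],
  [0,0,0],
  [0,0,0],
], spin=[0,0,0,0,0,0,0], grip=1, force=12)

```text
t: 34.95
tool_pos: [0.5782, 0.0358, 0.0851]
ee_rot: [-1.571, 0.0, -2.202]
wrist_force: [-0.3, 0.5, 3.3]
grip_width: 0.0335
```

```bash
python3 - <<'E'
from ov import *
a=snap('scene','pics/scene28.png')[1]['frame'];b=snap('side','pics/side28.png')[1]['frame']
cv2.imwrite('pics/z28.png',np.hstack([overlay(a,SC,[],250,150,75,80,5),overlay(b,SD,[],210,180,75,80,5)]))
E
```

```text
34.95 [0.5782 0.0358 0.0851] [-8.9980e+01  2.0000e-02 -1.2618e+02] [-0.3   0.48  3.25] 0.0335
35.0 [0.5782 0.0358 0.0851] [-8.9990e+01  2.0000e-02 -1.2618e+02] [-0.23  1.2   2.77] 0.0336
```

View pics/z28.png

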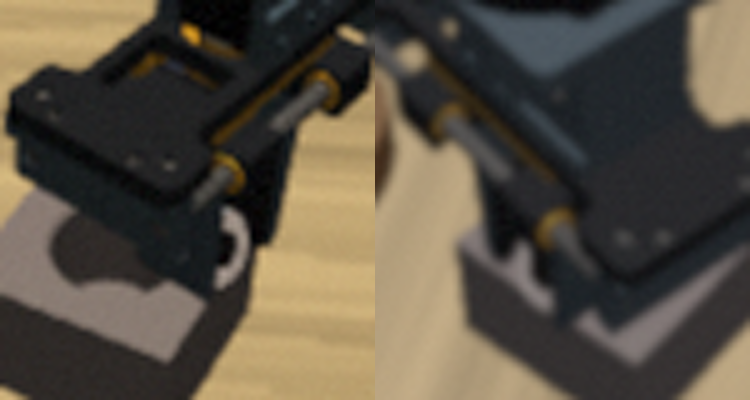

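Rim gripped (33.5 mm). Lift, square up with the holder, and move outside its +n face.

Call:
apply_moves([
  [0,-1,0],
  [0,-3,0],
  [-2,-3,-0.4],
  [-3.9,-3,-0.8],
  [-3.9,-3,-0.8],
  [-3.9,-3,-0.8],
], spin=[0,0,-6,-12,-12,-12])

```text
t: 35.65
tool_pos: [0.5944, 0.072, 0.1152]
ee_rot: [-1.571, -0.0, -1.994]
wrist_force: [-1.1, -0.4, -0.9]
grip_width: 0.0336
```

```bash
python3 - <<'E'
from ov import *
w=snap('wrist','pics/wrist29.png')[1]['frame'];a=snap('scene','pics/scene29.png')[1]['frame'];b=snap('side','pics/side29.png')[1]['frame']
cv2.imwrite('pics/z29.png',np.hstack([overlay(a,SC,[],265,140,60,80,5),overlay(b,SD,[],200,180,60,80,5),cv2.resize(w[180:280,220:282],None,fx=3.2,fy=4)]))
E
```

```text
35.65 [0.5944 0.072  0.1152] [-9.0010e+01 -1.0000e-02 -1.1424e+02] [-1.08 -0.38 -0.87] 0.0336
35.7 [0.5942 0.0716 0.1151] [-9.0020e+01 -2.0000e-02 -1.1427e+02] [-1.05 -0.06 -0.11] 0.0338
35.75 [0.5942 0.0714 0.115 ] [-9.0020e+01 -2.0000e-02 -1.1429e+02] [-0.6  -0.12 -0.12] 0.0335
```

View pics/z29.png

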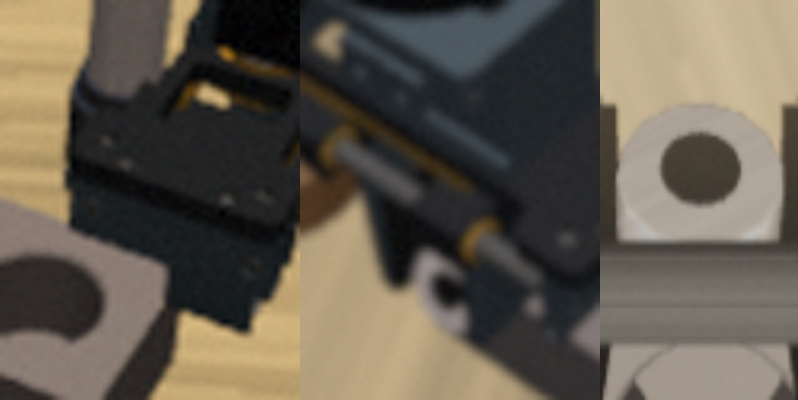

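The cap is held with its axis about 25° above horizontal. Now use the holder's top edge against the plug's end face to swing the plug down.

Call:
apply_moves([
  [0,1.8,0],
  [0,3.2,0],
  [0.6,3.2,0],
  [1.2,3.2,0],
  [1.5,3.1,0],
  [1.8,2.9,0],
  [2,2.7,0],
  [2.2,2.6,0],
  [2.4,2.6,0],
  [2.6,2.6,0],
  [2.6,2.6,0],
], spin=[0,0,0,0,0,0,0,0,0,0,0])

```text
t: 36.9
tool_pos: [0.5838, 0.048, 0.0889]
ee_rot: [-1.571, -0.0, -1.993]
wrist_force: [0.6, -0.2, -0.1]
grip_width: 0.0332
```

```bash
python3 - <<'E'
from ov import *
w=snap('wrist','pics/wrist30.png')[1]['frame'];b=snap('side','pics/side30.png')[1]['frame']
cv2.imwrite('pics/z30.png',np.hstack([overlay(b,SD,[],200,180,60,80,5),cv2.resize(w[180:280,220:282],None,fx=4,fy=4)]))
E
```

```text
36.9 [0.5838 0.048  0.0889] [ -90.01   -0.   -114.19] [ 0.63 -0.16 -0.15] 0.0332
36.95 [0.5839 0.0481 0.0889] [ -90.      0.   -114.19] [ 0.12  0.27 -0.49] 0.0336
```

View pics/z30.png

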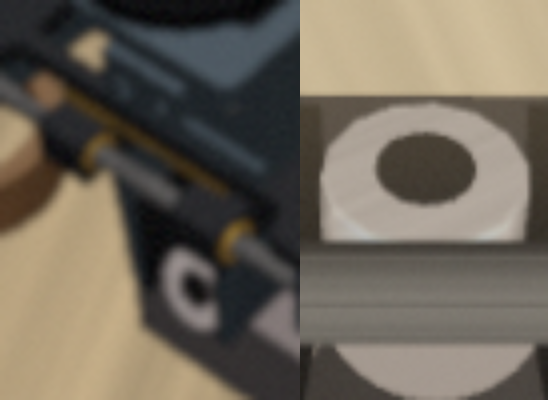

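No rotation: the plug slid over the edge. Backing off and retrying about 2.5 mm lower.

Call:
apply_moves([
  [-1.6,0,0],
  [-1.7,0.8,0],
  [-1.7,0.8,0],
  [-1.4,0.8,0],
  [-1.15,0.8,0],
  [-1,0.68,0],
  [-0.9,0.57,0],
  [-0.75,0.45,0],
  [-0.6,0.34,0],
  [-0.6,0.34,0],
], spin=[0,0,0,0,0,0,0,0,0,0])

```text
t: 38.0
tool_pos: [0.5865, 0.0535, 0.0858]
ee_rot: [-1.57, 0.0, -1.993]
wrist_force: [1.2, 2.3, 1.2]
grip_width: 0.0334
```

```bash
python3 - <<'E'
from ov import *
w=snap('wrist','pics/wrist31.png')[1]['frame'];b=snap('side','pics/side31.png')[1]['frame']
cv2.imwrite('pics/z31.png',np.hstack([overlay(b,SD,[],200,180,60,80,5),cv2.resize(w[180:280,220:282],None,fx=4,fy=4)]))
E
```

```text
38.0 [0.5865 0.0535 0.0858] [-8.9980e+01  1.0000e-02 -1.1419e+02] [1.24 2.32 1.25] 0.0334
38.05 [0.5865 0.0536 0.0857] [-8.9980e+01  1.0000e-02 -1.1419e+02] [1.43 2.99 1.45] 0.0333
```

View pics/z31.png

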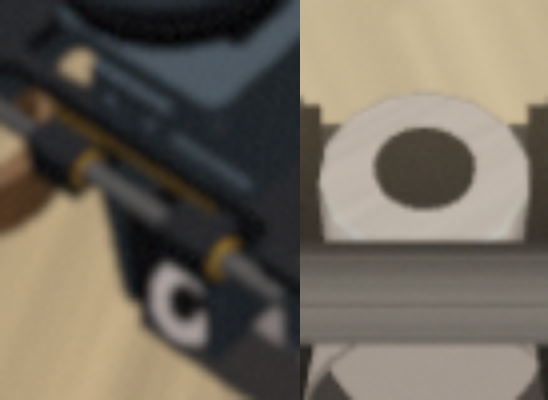

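It's rotating (about 34–38° now). Continuing along the arc.

Call:
apply_moves([
  [0.15,-0.03,0],
  [0.3,-0.08,0],
  [0.45,-0.13,0],
  [0.6,-0.18,0],
  [0.75,-0.22,0],
  [0.75,-0.22,0],
], spin=[0,0,0,0,0,0])

```text
t: 38.7
tool_pos: [0.5833, 0.0466, 0.0878]
ee_rot: [-1.571, -0.0, -1.993]
wrist_force: [1.3, 2.7, 1.3]
grip_width: 0.0333
```

```bash
python3 - <<'E'
from ov import *
w=snap('wrist','pics/wrist32.png')[1]['frame'];b=snap('side','pics/side32.png')[1]['frame']
cv2.imwrite('pics/z32.png',np.hstack([overlay(b,SD,[],200,180,60,80,5),cv2.resize(w[180:280,220:282],None,fx=4,fy=4)]))
E
```

```text
38.7 [0.5833 0.0466 0.0878] [ -89.99   -0.   -114.19] [1.29 2.74 1.27] 0.0333
38.75 [0.5833 0.0467 0.0877] [ -90.     -0.   -114.19] [1.96 2.78 2.3 ] 0.0332
```

View pics/z32.png

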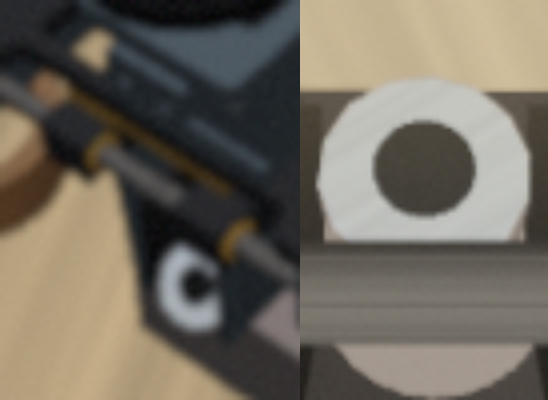

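Call:
apply_moves([
  [0.2,-0.04,0],
  [0.4,-0.08,0],
  [0.55,-0.1,0],
  [0.7,-0.12,0],
  [0.85,-0.13,0],
  [0.85,-0.13,0],
], spin=[0,0,0,0,0,0])

```text
t: 39.4
tool_pos: [0.5797, 0.0389, 0.089]
ee_rot: [-1.571, -0.0, -1.993]
wrist_force: [1.3, 2.2, 0.2]
grip_width: 0.0335
```

```bash
python3 - <<'E'
from ov import *
w=snap('wrist','pics/wrist33.png')[1]['frame'];b=snap('side','pics/side33.png')[1]['frame']
cv2.imwrite('pics/z33.png',np.hstack([overlay(b,SD,[],200,180,60,80,5),cv2.resize(w[180:280,220:282],None,fx=4,fy=4)]))
E
```

```text
39.4 [0.5797 0.0389 0.089 ] [-9.0010e+01 -1.0000e-02 -1.1419e+02] [1.28 2.18 0.19] 0.0335
39.45 [0.5797 0.0389 0.089 ] [-9.0010e+01 -1.0000e-02 -1.1419e+02] [0.64 0.79 1.33] 0.0332
```

View pics/z33.png

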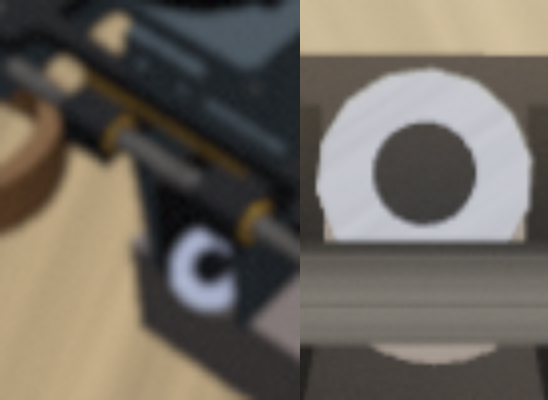

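About 69° now, plug nearly down. I'll finish it by pushing the plug's side against the same edge.

Call:
apply_moves([
  [-1.5,0,0],
  [-3.1,0,0],
  [-3.1,1.05,0],
  [-3.1,1.05,0],
  [-2.6,1.05,0],
  [-2.2,1.05,0],
  [-1.9,1.05,0],
  [-1.65,1.05,0],
  [-1.65,1.05,0],
], spin=[0,0,0,0,0,0,0,0,0])

```text
t: 40.4
tool_pos: [0.587, 0.054, 0.079]
ee_rot: [-1.57, 0.001, -1.994]
wrist_force: [2.8, 5.8, 0.7]
grip_width: 0.0334
```

```bash
python3 - <<'E'
from ov import *
w=snap('wrist','pics/wrist34.png')[1]['frame'];b=snap('side','pics/side34.png')[1]['frame']
cv2.imwrite('pics/z34.png',np.hstack([overlay(b,SD,[],200,180,60,80,5),cv2.resize(w[180:280,220:282],None,fx=4,fy=4)]))
E
```

```text
40.4 [0.587 0.054 0.079] [-8.9940e+01  7.0000e-02 -1.1423e+02] [2.8  5.8  0.66] 0.0334
40.45 [0.587 0.054 0.079] [-8.9940e+01  6.0000e-02 -1.1423e+02] [ 2.23  4.12 -0.05] 0.0336
```

View pics/z34.png

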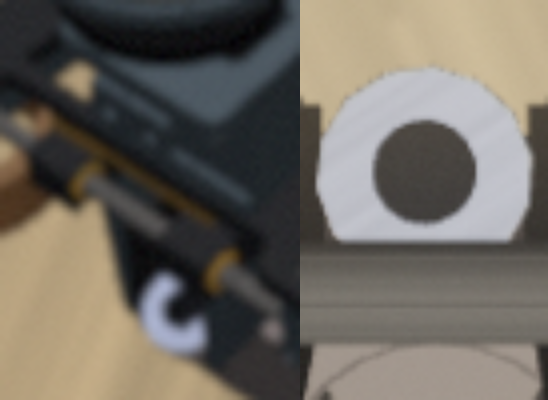

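Call:
apply_moves([
  [0.2,0,0],
  [0.35,0,0],
  [0.35,0,0],
  [-0.5,0,0],
  [-1.5,-3,0],
  [-1.5,-7,0],
  [-1.5,-10,0],
  [-1.5,-10,0],
], spin=[0,0,0,0,0,0,0,0])

```text
t: 41.3
tool_pos: [0.5948, 0.068, 0.1826]
ee_rot: [-1.565, 0.002, -1.993]
wrist_force: [0.5, 0.4, -0.7]
grip_width: 0.0334
```

```bash
python3 - <<'E'
from ov import *
s,f=snap('wrist','pics/wrist35.png');w=f['frame'];a=snap('scene','pics/scene35.png')[1]['frame'];b=snap('side','pics/side35.png')[1]['frame']
cv2.imwrite('pics/z35.png',np.hstack([overlay(a,SC,[],275,90,60,80,5),overlay(b,SD,[],190,160,60,80,5),cv2.resize(w[180:280,220:270],None,fx=4,fy=4)]))
print(delta(s,[.400,.028,.22]))
E
```

```text
41.3 [0.5948 0.068  0.1826] [ -89.67    0.14 -114.17] [ 0.54  0.37 -0.7 ] 0.0334
41.35 [0.5937 0.0679 0.1804] [-8.9810e+01  7.0000e-02 -1.1418e+02] [-0.09 -0.15 -0.96] 0.0338
41.4 [0.5928 0.0679 0.1789] [-8.9950e+01  1.0000e-02 -1.1418e+02] [-1.11 -0.21 -0.59] 0.0333
[ 11.62083392  -3.86292998 -16.10931486]
```

View pics/z35.png

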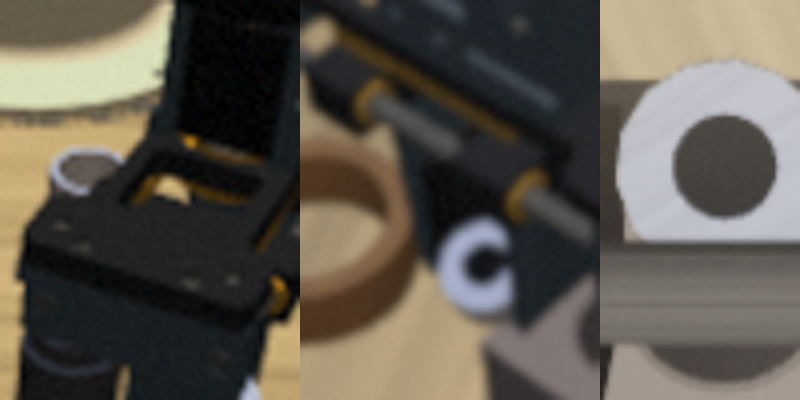

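```bash
python3 - <<'E'
from h import *
import pickle
s,f=pickle.load(open('o26.pkl','rb'))['wrist']
print(wz(f,s,249.8,200.5,.145))
# scene ray
u=np.array([235+234/4-.4,80+177/4-.4])
r=least_squares(lambda p:(proj(SC,[[p[0],p[1],.1425]])-u).ravel(),[.4,.03]);print(r.x)
E
```

```text
[0.40444981 0.03519582 0.145     ]
[0.40044643 0.03463421]
```

Call:
apply_moves([
  [0,-2,0],
  [0,-4.5,-1],
  [2,-5,-4],
  [4.5,-5,-8],
  [7,-5,-12],
  [9.5,-5,-14.5],
  [11,-5,-15.8],
  [11.5,-5,-16.1],
  [11.5,-5,-16.1],
  [11.5,-5,-16.1],
], spin=[0,0,0,0,0,0,0,0,0,0])

```text
t: 42.45
tool_pos: [0.3998, 0.0289, 0.2283]
ee_rot: [-1.571, 0.0, -1.993]
wrist_force: [0.9, 0.2, 0.8]
grip_width: 0.0332
```

```bash
python3 - <<'E'
from ov import *
import pickle
o={n:snap(n,f'pics/{n}36.png') for n in('wrist','scene','side')}
pickle.dump(o,open('o36.pkl','wb'))
w,a,b=[o[n][1]['frame'] for n in('wrist','scene','side')]
cv2.imwrite('pics/z36.png',np.hstack([overlay(a,SC,[],265,60,60,120,5),overlay(b,SD,[],290,130,60,120,5)]))
cv2.imwrite('pics/zw36.png',cv2.resize(w[150:290,190:310],None,fx=4,fy=4))
E
```

```text
42.45 [0.3998 0.0289 0.2283] [ -90.     0.  -114.2] [0.85 0.18 0.76] 0.0332
42.5 [0.3998 0.029  0.2283] [ -90.      0.   -114.18] [ 0.5  -0.53 -0.61] 0.0334
42.55 [0.3997 0.0291 0.2283] [ -90.01    0.   -114.17] [-0.46  0.36  0.31] 0.0335
```

View pics/z36.png

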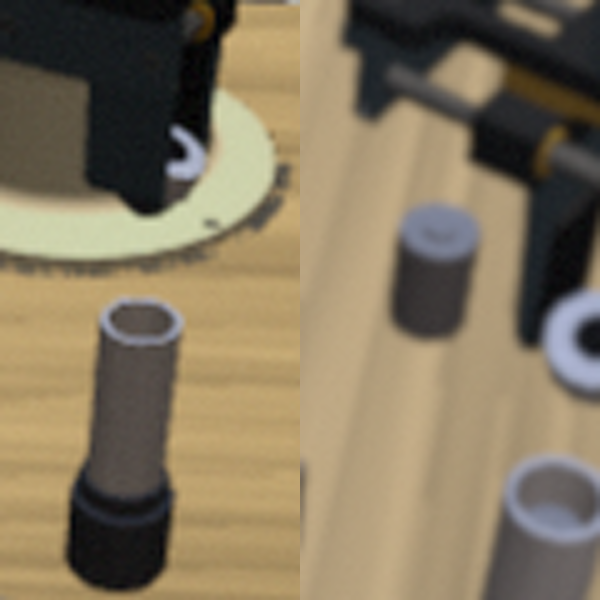

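View pics/zw36.png

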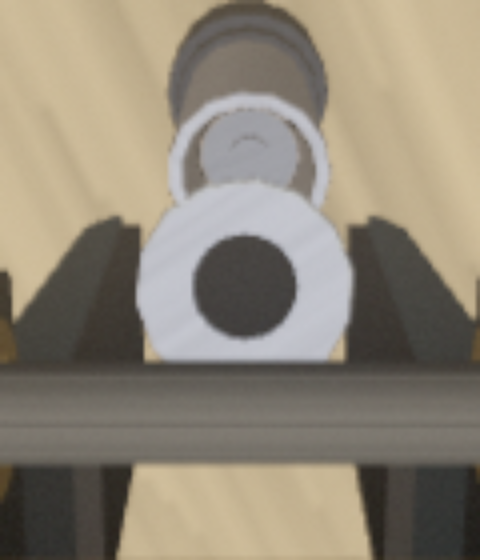

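```bash
python3 - <<'E'
from h import *
import pickle
o=pickle.load(open('o36.pkl','rb'))
s,f=o['wrist']
for v in(190,192): 
    p=wz(f,s,252.2,v,.145);print(p,delta(s,p))
# scene mouth ellipse extents in z36: x 99..182,y 298..347 ; side 503..~605?
u=np.array([265+140.5/5-.4,60+322/5-.4]);r=least_squares(lambda p:(proj(SC,[[p[0],p[1],.1425]])-u).ravel(),[.4,.03]);print(r.x)
# vertical check of torch: base circle
q=proj(SC,[[.403,.035,.0],[.403,.035,.145]]);print((q-[265,60]+.4)*5)
E
```

```text
[0.40479585 0.0366669  0.145     ] [-0.91098572  8.32741935  0.14349241]
[0.40402046 0.03493533 0.145     ] [-0.72126007  8.32741139  0.14374067]
[0.40113835 0.0337194 ]
[[117.76992241 560.20137827]
 [143.8274594  319.83533288]]
```

Torch confirmed vertical, mouth at about (0.403, 0.035). The cap is about 15–20° short of upright, so I'll enter with the plug tip centred on the mouth and let the barrel end square it up as I press.

Call:
apply_moves([
  [-1.3,0,0.1],
  [-1.3,2,0.1],
  [-1.3,4,0.1],
  [-1.3,5,0.1],
  [-1.3,5.6,0.1],
  [-1.3,5.6,0.1],
], spin=[0,0,0,0,0,0])

```text
t: 43.2
tool_pos: [0.4054, 0.0406, 0.1723]
ee_rot: [-1.571, 0.0, -1.993]
wrist_force: [-0.5, 0.9, 1.1]
grip_width: 0.0336
```

```bash
python3 - <<'E'
from ov import *
import pickle
o={n:snap(n,f'pics/{n}37.png') for n in('scene','side')}
a,b=[o[n][1]['frame'] for n in('scene','side')]
cv2.imwrite('pics/z37.png',np.hstack([overlay(a,SC,[],265,80,60,100,6),overlay(b,SD,[],320,160,60,100,6)]))
E
```

```text
43.2 [0.4054 0.0406 0.1723] [ -90.01    0.   -114.18] [-0.46  0.91  1.15] 0.0336
43.25 [0.4055 0.0405 0.1726] [-8.9990e+01  1.0000e-02 -1.1418e+02] [ 0.49 -0.16 -0.11] 0.0335
```

View pics/z37.png

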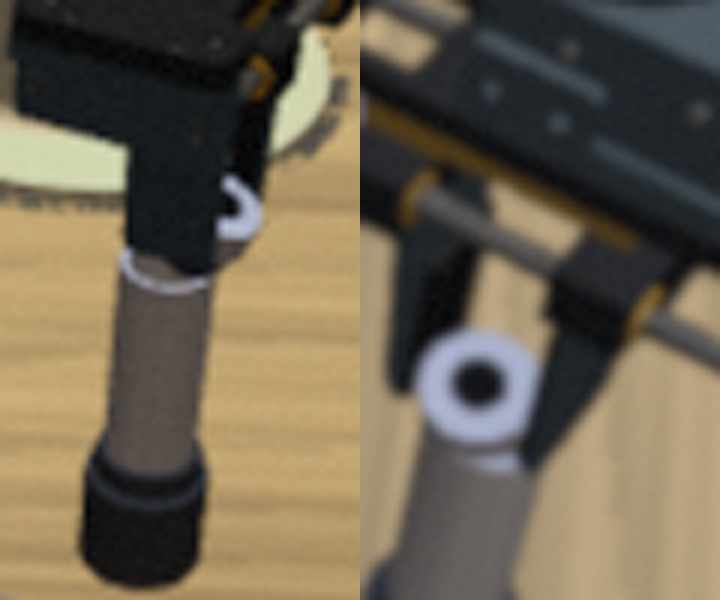

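Call:
apply_moves([
  [0,0.3,0],
  [0.05,0.5,0],
  [0.12,0.65,0],
  [0.2,0.8,0],
  [0.2,0.8,0],
], spin=[0,0,0,0,0])

```text
t: 43.8
tool_pos: [0.405, 0.0384, 0.1652]
ee_rot: [-1.569, 0.001, -1.993]
wrist_force: [-0.2, -1.1, 11.7]
grip_width: 0.0338
```

```bash
python3 - <<'E'
from ov import *
o={n:snap(n,f'pics/{n}38.png') for n in('scene','side')}
a,b=[o[n][1]['frame'] for n in('scene','side')]
cv2.imwrite('pics/z38.png',np.hstack([overlay(a,SC,[],265,80,60,100,6),overlay(b,SD,[],320,160,60,100,6)]))
E
```

```text
43.8 [0.405  0.0384 0.1652] [-8.9890e+01  4.0000e-02 -1.1419e+02] [-0.17 -1.09 11.69] 0.0338
43.85 [0.405  0.0384 0.1653] [-8.9890e+01  4.0000e-02 -1.1419e+02] [-0.91 -0.12 11.03] 0.0338
```

View pics/z38.png

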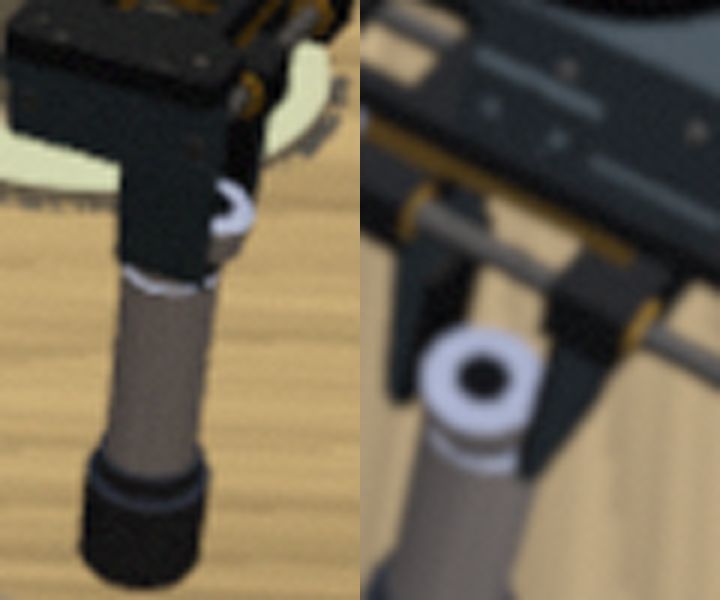

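It's squaring up (11 N). Continue pressing while shifting to centre.

Call:
apply_moves([
  [0.1,0.15,0],
  [0.2,0.3,0],
  [0.3,0.4,0],
  [0.3,0.4,0],
], spin=[0,0,0,0])

```text
t: 44.3
tool_pos: [0.4036, 0.0356, 0.1611]
ee_rot: [-1.569, 0.001, -1.993]
wrist_force: [-1.1, -0.5, 7.8]
grip_width: 0.0336
```

```bash
python3 - <<'E'
from ov import *
o={n:snap(n,f'pics/{n}39.png') for n in('scene','side')}
a,b=[o[n][1]['frame'] for n in('scene','side')]
cv2.imwrite('pics/z39.png',np.hstack([overlay(a,SC,[],265,80,60,100,6),overlay(b,SD,[],320,160,60,100,6)]))
E
```

```text
44.3 [0.4036 0.0356 0.1611] [-8.991e+01  3.000e-02 -1.142e+02] [-1.1  -0.55  7.76] 0.0336
44.35 [0.4036 0.0357 0.1611] [-8.9910e+01  3.0000e-02 -1.1419e+02] [ 0.61 -0.83  7.08] 0.0335
```

View pics/z39.png

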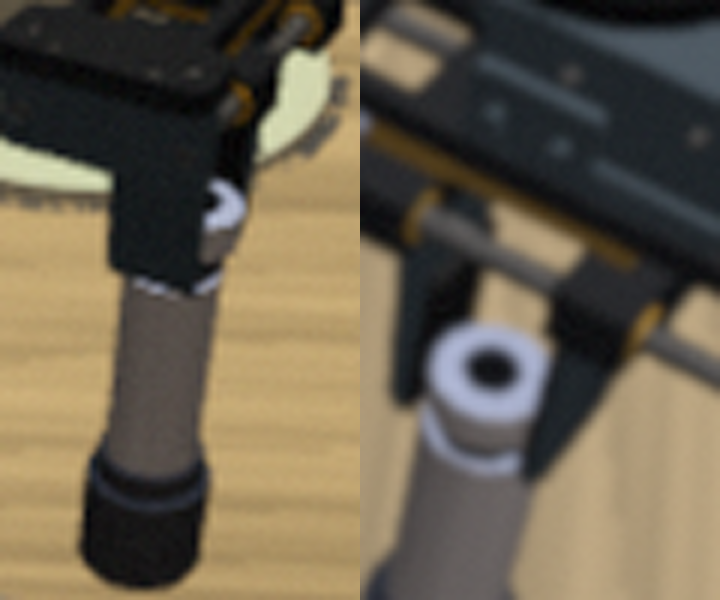

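Call:
apply_moves([
  [0.05,0.15,0],
  [0.1,0.25,0],
  [0.1,0.25,0],
], spin=[0,0,0])

```text
t: 44.7
tool_pos: [0.4031, 0.0348, 0.1585]
ee_rot: [-1.569, 0.0, -1.993]
wrist_force: [-0.8, 0.1, 6.1]
grip_width: 0.0333
```

Call:
apply_moves([
  [0,-0.1,0],
  [0,-0.1,0],
  [0,-0.1,0],
  [0,-0.1,0],
  [0,-0.1,0],
  [0,-0.1,0],
  [0,-2,0],
  [0,-5,0],
  [0,-6,0],
], spin=[0,0,0,0,0,0,0,0,0], grip=0.2)

```text
t: 45.6
tool_pos: [0.4034, 0.0348, 0.22]
ee_rot: [-1.568, 0.001, -1.993]
wrist_force: [0.3, -0.2, -0.1]
grip_width: 0.0726
```

```bash
python3 - <<'E'
from ov import *
import pickle
o={n:snap(n,f'pics/{n}40.png') for n in('scene','side','wrist')}
pickle.dump(o,open('o40.pkl','wb'))
a,b,w=[o[n][1]['frame'] for n in('scene','side','wrist')]
cv2.imwrite('pics/z40.png',np.hstack([overlay(a,SC,[],265,80,50,90,5),overlay(b,SD,[],320,160,50,90,5),cv2.resize(w[150:240,210:290],None,fx=3.75,fy=5)]))
E
```

```text
45.6 [0.4034 0.0348 0.22  ] [-8.9860e+01  5.0000e-02 -1.1418e+02] [ 0.26 -0.17 -0.14] 0.0726
45.65 [0.4037 0.0348 0.2204] [-8.9800e+01  8.0000e-02 -1.1418e+02] [0.6  0.19 2.63] 0.0728
45.7 [0.4033 0.0348 0.219 ] [-8.9850e+01  6.0000e-02 -1.1418e+02] [-0.49  0.35  0.2 ] 0.073
```

View pics/z40.png

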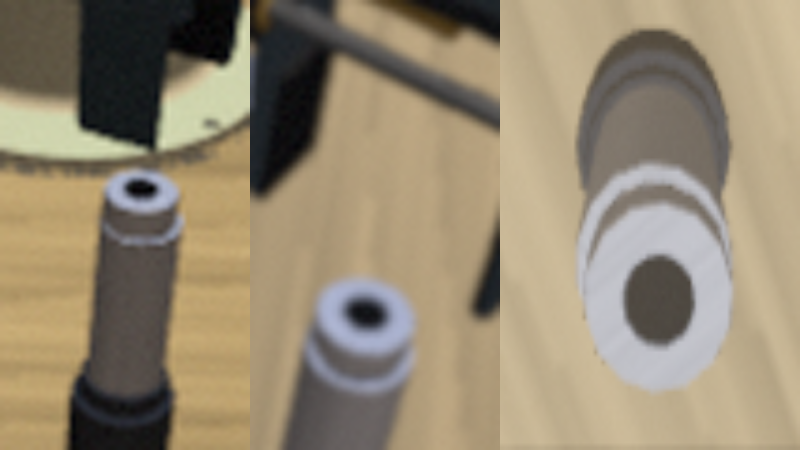

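Cap is home again, rim flat on the barrel in all three views, with t = 45.7 s. I think it was thrown out by the sharp lift-then-sideways start, so from here the moves ramp gently. Gripping the barrel.

Call:
apply_moves([
  [0,3,0],
  [0,7,0],
  [0,10,0],
  [0,11.1,0],
  [0,11.1,0],
], spin=[0,0,0,0,0])

```text
t: 46.25
tool_pos: [0.4007, 0.0349, 0.1048]
ee_rot: [-1.576, -0.002, -1.993]
wrist_force: [0.2, 0.2, 0.1]
grip_width: 0.0732
```

Call:
apply_moves([
  [0,0,0],
  [0,0,0],
  [0,0,0],
  [0,0,0],
  [0,0,0],
  [0,0,0],
  [0,0,0],
], spin=[0,0,0,0,0,0,0], grip=1, force=45)

```text
t: 46.95
tool_pos: [0.4028, 0.0348, 0.1073]
ee_rot: [-1.57, 0.0, -1.993]
wrist_force: [0.1, 0.3, 7.5]
grip_width: 0.0363
```

```bash
python3 - <<'E'
from h import *
from workcell import get_state
s=get_state();print(s['t'],s['tool_pos'],s['grip_width'],s['joint_positions'].round(2))
print(delta(s,[.600,.080,.135]))
E
```

```text
46.95 [0.40282612 0.03480834 0.10731776] 0.03631399430128907 [-0.06  0.38  2.01  0.    0.75  0.36]
[-12.20087087  -2.75336951  16.13750334]
```

Call:
apply_moves([
  [0,-0.5,0],
  [0,-1.5,0],
  [0,-3,0],
  [-0.3,-5,0.4],
  [-0.9,-7,1.2],
  [-1.9,-8.5,2.5],
  [-3.2,-9,4.2],
  [-4.8,-9,6.3],
  [-6.5,-9,8.6],
  [-8.2,-9,10.8],
  [-9.8,-9,12.9],
  [-11,-9,14.5],
], spin=[0,0,0,0,0,0,0,0,0,0,0,0])

```text
t: 48.15
tool_pos: [0.5809, 0.0762, 0.1969]
ee_rot: [-1.571, -0.0, -1.993]
wrist_force: [-0.0, 0.2, -4.0]
grip_width: 0.0359
```

Call:
apply_moves([
  [-0.8,0,1.1],
  [-1.1,0.3,1.5],
  [-1.2,1,1.6],
  [-1.2,2.2,1.6],
  [-1.2,3.6,1.6],
  [-1.2,4.9,1.6],
  [-1.2,5.8,1.6],
  [-1.2,6.2,1.6],
  [-1.2,6.2,1.6],
], spin=[0,0,0,0,0,0,0,0,0])

```text
t: 49.05
tool_pos: [0.599, 0.0801, 0.1345]
ee_rot: [-1.572, -0.0, -1.993]
wrist_force: [-0.8, -0.5, -5.0]
grip_width: 0.036
```

```bash
python3 - <<'E'
from ov import *
o={n:snap(n,f'pics/{n}41.png') for n in('scene','side')}
a,b=[o[n][1]['frame'] for n in('scene','side')]
cv2.imwrite('pics/z41.png',np.hstack([overlay(a,SC,[],245,100,90,130,4),overlay(b,SD,[],190,120,90,130,4)]))
E
```

```text
49.05 [0.599  0.0801 0.1345] [-9.0050e+01 -2.0000e-02 -1.1418e+02] [-0.82 -0.45 -5.02] 0.036
49.1 [0.5994 0.0802 0.135 ] [ -90.     -0.   -114.18] [-0.4   0.13 -3.01] 0.0362
```

View pics/z41.png

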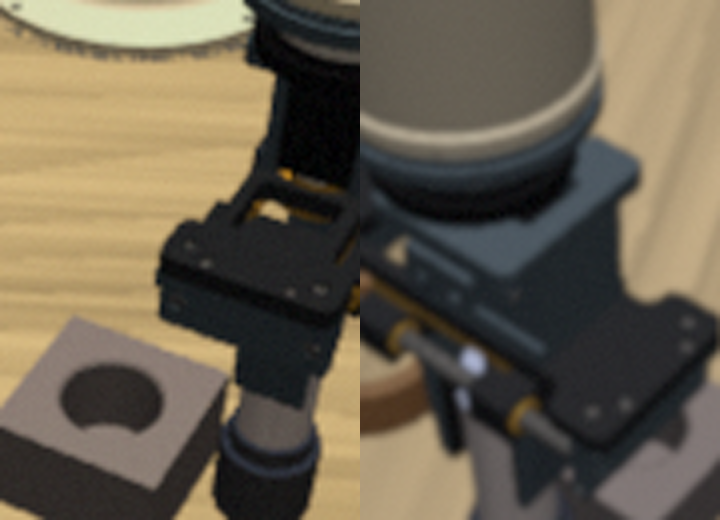

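Cap still on. Now the slow tip against the edge in one pass, easing off at the end.

Call:
apply_moves([
  [0.4,0,0],
  [1.2,0,0],
  [2.1,0,0],
  [3,0,0],
  [3.9,0,0],
  [4.8,0,0],
  [5.7,0,0],
  [6.6,0,0],
  [7.4,0,0],
  [8.1,0,0],
  [8.7,0,0],
  [9.2,0,0],
], spin=[0,0,0,0,0,0,0,0,0,0,0,0])

```text
t: 50.35
tool_pos: [0.562, -0.0041, 0.1356]
ee_rot: [-1.569, 0.002, -1.994]
wrist_force: [3.2, 5.3, -1.6]
grip_width: 0.036
```

Call:
apply_moves([
  [0.4,0,0],
  [0.7,0,0],
  [0.95,0,0],
  [1.15,0,0],
  [1.25,0,0],
  [1.3,0,0],
  [1.3,0,0],
], spin=[0,0,0,0,0,0,0], grip=1, force=60)

```text
t: 51.05
tool_pos: [0.5569, -0.0157, 0.1357]
ee_rot: [-1.569, 0.002, -1.994]
wrist_force: [2.8, 6.6, 0.7]
grip_width: 0.0359
```

```bash
python3 - <<'E'
from ov import *
o={n:snap(n,f'pics/{n}42.png') for n in('scene','side','wrist')}
a,b,w=[o[n][1]['frame'] for n in('scene','side','wrist')]
cv2.imwrite('pics/z42.png',np.hstack([overlay(a,SC,[],250,120,70,110,4),overlay(b,SD,[],190,140,70,110,4),cv2.resize(w[190:300,200:304],None,fx=2.2,fy=4)]))
E
```

```text
51.05 [ 0.5569 -0.0157  0.1357] [-8.9910e+01  1.0000e-01 -1.1422e+02] [2.83 6.58 0.75] 0.0359
51.1 [ 0.5569 -0.0156  0.1357] [-8.9910e+01  1.0000e-01 -1.1422e+02] [ 2.45  5.65 -0.62] 0.036
51.15 [ 0.5569 -0.0156  0.1357] [-8.9910e+01  1.0000e-01 -1.1422e+02] [2.54 6.91 0.35] 0.036
```

View pics/z42.png

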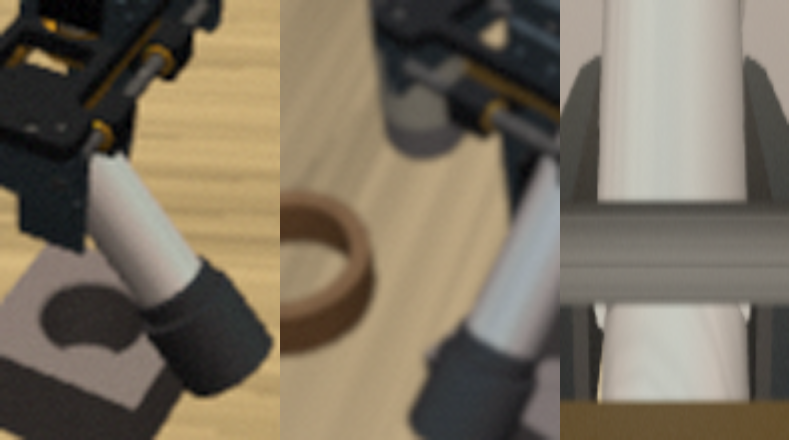

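About 42–45° in the views and the cap is still on. Now a very gentle lift and transfer.

Call:
apply_moves([
  [0,-0.2,0],
  [-0.1,-0.6,0],
  [-0.3,-1.2,0],
  [-0.6,-1.9,0],
  [-1,-2.7,0],
  [-1.5,-3.6,0],
  [-2.1,-4.5,0],
  [-2.8,-5.4,0],
  [-3.6,-6.2,0],
  [-4.5,-6.9,0],
  [-5.5,-7.5,0],
  [-6.5,-7.95,0],
], spin=[0,0,0,0,0,0,0,0,0,0,0,0])

```text
t: 52.4
tool_pos: [0.5834, 0.0446, 0.215]
ee_rot: [-1.571, 0.0, -1.993]
wrist_force: [-0.8, -0.1, -3.5]
grip_width: 0.0358
```

Call:
apply_moves([
  [-1,-0.3,0],
  [-2,-0.45,0],
  [-3,-0.5,0],
  [-4,-0.5,0],
  [-5,-0.5,0],
  [-6,-0.5,0],
  [-7,-0.5,0],
  [-7.9,-0.5,0],
  [-8.7,-0.5,0],
  [-9.4,-0.5,0],
  [-10,-0.5,0],
  [-10.4,-0.5,0],
], spin=[0,0,0,0,0,0,0,0,0,0,0,0])

```text
t: 53.6
tool_pos: [0.6258, 0.139, 0.2195]
ee_rot: [-1.571, 0.0, -1.993]
wrist_force: [-0.2, -0.2, -4.1]
grip_width: 0.0358
```

Call:
apply_moves([
  [-0.25,0,0],
  [-0.4,0,0],
  [-0.4,0,0],
  [-0.4,0,0],
], spin=[0,0,0,0])

```text
t: 54.0
tool_pos: [0.6272, 0.1421, 0.2195]
ee_rot: [-1.571, -0.0, -1.993]
wrist_force: [0.3, 0.9, -3.6]
grip_width: 0.0364
```

```bash
python3 - <<'E'
from ov import *
import pickle
o={n:snap(n,f'pics/{n}43.png') for n in('wrist','scene','side')}
pickle.dump(o,open('o43.pkl','wb'))
a,b,w=[o[n][1]['frame'] for n in('scene','side','wrist')]
cv2.imwrite('pics/z43.png',np.hstack([overlay(a,SC,[],355,140,70,95,5),overlay(b,SD,[],130,210,70,95,5)]))
cv2.imwrite('pics/zw43.png',cv2.resize(w[55:205,190:320],None,fx=4,fy=4,interpolation=cv2.INTER_CUBIC))
cv2.imwrite('pics/zx43.png',cv2.resize(w[200:304,190:315],None,fx=5,fy=5,interpolation=cv2.INTER_CUBIC))
E
```

```text
54.0 [0.6272 0.1421 0.2195] [ -90.     -0.   -114.19] [ 0.26  0.86 -3.61] 0.0364
54.05 [0.6272 0.142  0.2195] [ -90.     -0.   -114.19] [ 0.31  0.57 -3.59] 0.0361
54.1 [0.6272 0.142  0.2195] [ -90.     -0.   -114.19] [-0.33 -0.63 -3.98] 0.0358
```

View pics/z43.png

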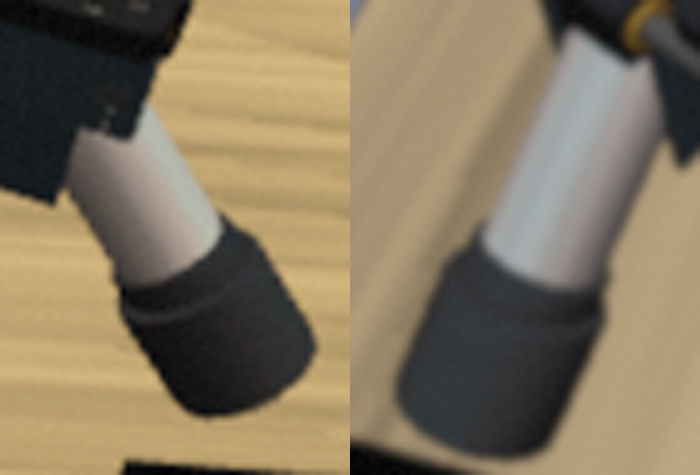

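View pics/zw43.png

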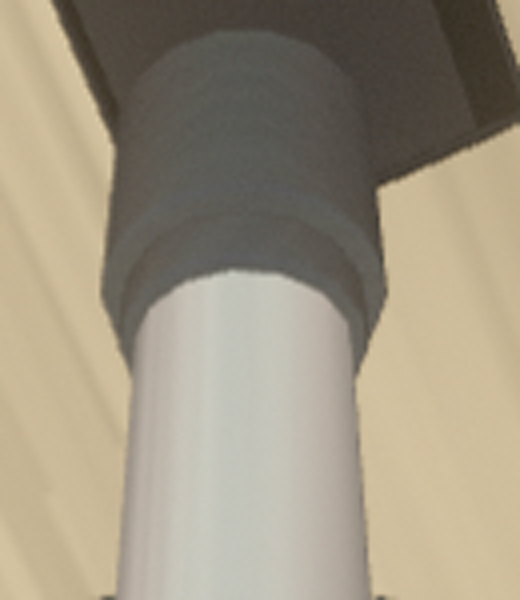

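View pics/zx43.png

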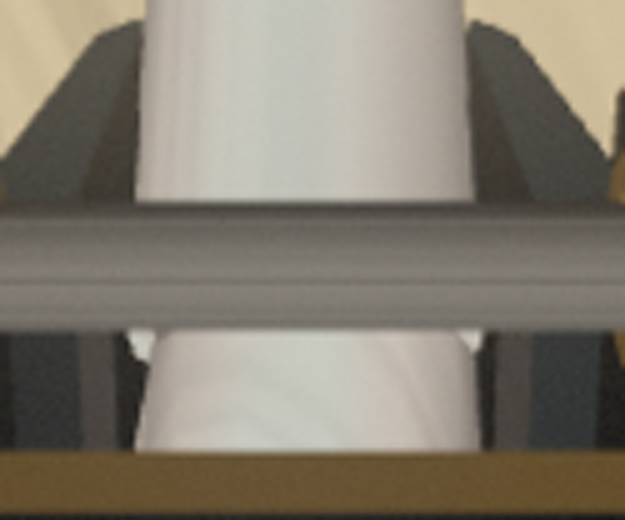

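View pics/side43.png

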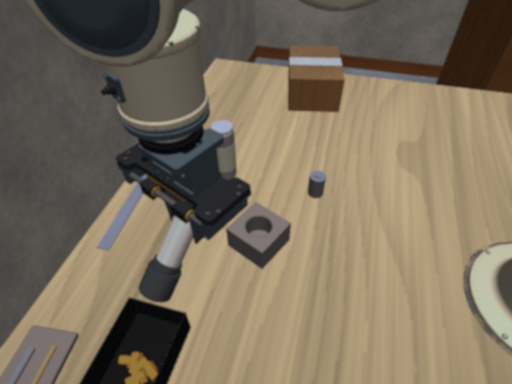

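View pics/scene43.png

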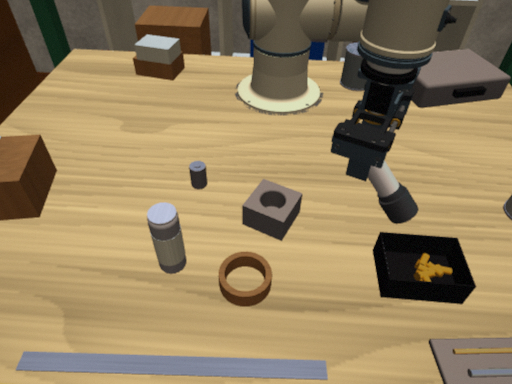

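```bash
python3 - <<'E'
from full import *
o=pickle.load(open('o43.pkl','rb'))
W=wcam(*o['wrist']);cams=[SC,SD,W]
S=lambda *P:[(355+a/5-.4,140+b/5-.4) for a,b in P]; D=lambda *P:[(130+(a-350)/5-.4,210+b/5-.4) for a,b in P]; V=lambda *P:[(190+a/4-.4,55+b/4-.4) for a,b in P]
data=[(0,'e',0,.019,S((70,185),(117,275),(150,110),(220,210))),(0,'e',0,.026,S((122,310),(180,398),(262,240),(314,345))),
(0,'r',0,.026,S((180,398),(210,414),(260,406),(298,382),(314,345))),(0,'r',.057,.0195,S((120,280),(165,276),(200,250),(221,218))),
(1,'e',0,.019,D((563,40),(483,238),(660,130),(605,270))),(1,'e',0,.026,D((440,290),(398,385),(603,320),(553,435))),
(1,'r',0,.026,D((398,390),(415,425),(455,448),(510,457),(545,447))),(1,'r',.057,.0195,D((483,243),(515,270),(560,288),(603,285))),
(2,'e',0,.019,V((132,375),(118,600),(355,375),(371,600))),(2,'r',.057,.0192,V((240,270),(180,290),(310,292))),(2,'e',0,.026,V((103,290),(385,290),(115,150),(375,170))),
(2,'r',0,.026,V((240,30),(160,60),(310,48)))]
L,u=run(data,[.663,.222,.14,.75,1.15],cams)
run([d for d in data if d[0]==2],[.663,.222,.14,.75,1.15],cams)
run([d for d in data if d[0]<2],[.663,.222,.14,.75,1.15],cams)
B=np.array([.6914,.2872,.06]); k=(L-B)@u; print('aim miss',L-u*k-B,'dist',k); t=(L[2]-.06)/u[2]; print('hit at rim plane',(L-u*t-B)[:2])
E
```

```text
L [0.66486406 0.22634446 0.14432958] tilt,az [41.72974067 65.94461559] +- [0.70231407 0.65951702] offs mm [ 1.2 -0.6 -1.1 -1.   1.   0.3 -0.2 -0.3  0.6] rms 0.6528710604658816
L [0.66534842 0.22701193 0.14193111] tilt,az [42.34484687 65.82124358] +- [1.24584054 0.6536972 ] offs mm [ 0.  -0.   0.  -0.  -0.   0.   0.  -0.1  0. ] rms 0.31043590538156796
L [0.66466155 0.22610242 0.14525617] tilt,az [41.56314868 66.18444166] +- [1.14586087 1.73854403] offs mm [ 0.7 -0.6 -0.6 -0.7  0.6  0.6  0.   0.   0. ] rms 0.701965123148853
aim miss [0.00252852 0.00425483 0.00438455] dist 0.10712287332486357
hit at rim plane [0.00412254 0.00782578]
```

Tilt 42° (all three cameras within 1°), but the axis lands about 9 mm beyond the bin's middle. A small gentle trim, then a final check.

Call:
apply_moves([
  [0.05,0.03,0],
  [0.15,0.1,0],
  [0.27,0.18,0],
  [0.38,0.26,0],
  [0.46,0.32,0],
  [0.5,0.35,0],
  [0.5,0.35,0],
  [0.5,0.35,0],
  [0.5,0.35,0],
  [0.5,0.35,0],
], spin=[0,0,0,0,0,0,0,0,0,0])

```text
t: 55.15
tool_pos: [0.6252, 0.1377, 0.216]
ee_rot: [-1.571, 0.0, -1.993]
wrist_force: [-0.7, -0.3, -3.5]
grip_width: 0.0359
```

```bash
python3 - <<'E'
from ov import *
p=[cv2.imread('pics/wrist43.png')]
o={n:snap(n,f'pics/{n}44.png') for n in('wrist','side')}
w=o['wrist'][1]['frame'];b=o['side'][1]['frame']
g=lambda im:cv2.cvtColor(im[110:300,205:300],6).astype(np.float32)
print(cv2.phaseCorrelate(g(p[0]),g(w)))
cv2.imwrite('pics/z44.png',np.hstack([overlay(b,SD,[],100,140,140,160,3),cv2.resize(w[100:304,190:315],(300,480))]))
E
```

```text
55.15 [0.6252 0.1377 0.216 ] [ -90.      0.   -114.18] [-0.72 -0.33 -3.47] 0.0359
55.2 [0.6252 0.1377 0.216 ] [ -90.      0.   -114.18] [-0.71  0.28 -3.82] 0.0361
((-0.008005935263426522, -0.045948973603387344), 0.9690221284723116)
```

View pics/z44.png

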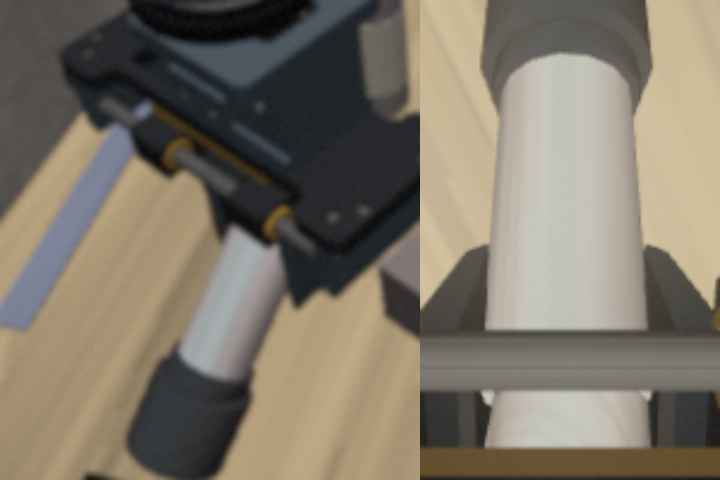

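The torch hasn't moved in the grip since the last fit, and the cap's rim still shows behind the mouth ring. Handing in.

```bash
python3 - <<'E'
from workcell import robot
print(robot.hand_in())
E
```

```text
the job is handed in; nothing more can be done
None
```

I handed the job in at about 55 s of the 67 s limit, with the torch tipped over the bin, battery and cap in place. One part went wrong on the way and had to be mended outside the holder.

**What I did**
- I dropped the slim battery in, pushed the cap home with about 14 N, and drew the torch out by its barrel.
- The tool can't tilt, so I tipped the torch by pivoting its head against the holder's top edge.

**What went wrong**
- **Cap fell off:** after the first tip, a lift and sideways move that was too quick threw the cap out onto the holder's top.
- **How I mended it:** I stood the torch upright on the bench, turned the cap plug-down against the holder's edge, pushed it home again, and repeated the tip slowly.
- **Not done as written:** I refitted the cap with the torch standing on the bench. I did not put it back in the holder and draw it out a second time.

**Last checks**
- **Lean:** about 42° from upright, with the three cameras agreeing within 1°. I left it a few degrees short of 45° because the barrel had shifted in the pads on the first try.
- **Aim:** the axis landed about 9 mm beyond the bin's middle. I shifted it by about that amount but did not measure it again.
- **Clearance:** the head's lowest edge is about 60 mm above the bin rim, with the lens just inside the bin's outline, by about 1 cm.
- **Holding:** the torch had not moved in the grip over the last second (0.05 px in the wrist view).
- **Cap and battery:** the cap's rim shows behind the mouth ring. I last saw the battery just before refitting the cap; after that I only have the wrist load, about 3.5–4 N, which is consistent with it.
- **Left alone:** I did not touch the fat battery, tape roll or spray can; they looked unmoved in the last full pictures.

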